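Glue up a row of enamel plaques under a bifold dust cover

TASK

Push the glue-up tray's bifold dust cover along (the red knob is its handle) until its two panels stand folded flat against each other, then lay every enamel plaque from the glass plate face up on the tray's green strip in one straight row, lengthwise across the strip and centred on it, the first one flush against the steel stop and each next one flush against its neighbour so that no gaps are left. When the row is tight, draw the cover fully closed again over it; leave everything else on the bench as it is.

Things in the scene. Friction and masses are not known exactly. Their poses are not given: they have to be found in the camera images.
- tray: fixed grey glue-up tray; origin on the bench under it, z up. Flat floor 6 mm above the bench, own x -115 to 115 mm, y -110 to 140 mm. Green strip 60 mm wide on the floor along own y, centred on x = 0. Two rails along y at x = -105 and 105 mm, 10 mm wide, tops 35 mm above the bench, on corner posts; no side walls
- stop (a point): middle of the steel stop's row face (looks to the tray's +y), at floor level: tray x = 0, y = -92 mm. The stop bar crosses the strip's -y end, 100 mm long, 14 mm high above the floor. The row grows from here along the tray's +y; axes as the tray's
- hinge (a point): middle of the cover's fixed hinge: tray y = 120 mm, 44 mm above the bench. Cover: two clear leaves in blue frames, each 220 (tray x) x 115 x 4 mm. One is hinged here, the other to its free edge, with its lead edge on a slide along the rails. Closed: a low ridge over the strip. Folded: both stand upright here, 159 mm high, strip open from above
- cover (a joint): travel in m of the cover's slide along the tray's own +y: 0 = fully closed, at its end; 0.216 = fully home, both leaves upright and folded flat against each other. Starts at 0. It moves with about 2 to 5 N and stays where it is left
- knob (a point): top centre of the red knob that moves the cover's slide: an upright post 16 mm in diameter, 34 mm tall (top 77 mm above the bench), at tray x = -170 mm, outside the near rail; it moves with the slide from tray y = -98 mm (closed) to 118 mm (folded)
- plate: fixed pale green glass work plate 280 x 290 x 3 mm flat on the bench; origin at the centre of its underside
- plaque_blue: enamel plaque in a copper frame with a blue top, a flat block 50 (own x) x 30 (own y) x 14 (z) mm, about 70 g; origin at the centre of its underside. All plaques are alike but for colour; from run to run three to five are there. Starts flat on the glass plate
- plaque_white: enamel plaque in a copper frame with a white top, a flat block 50 (own x) x 30 (own y) x 14 (z) mm, about 70 g; origin at the centre of its underside. All plaques are alike but for colour; from run to run three to five are there. Starts flat on the glass plate
- plaque_red: enamel plaque in a copper frame with a red top, a flat block 50 (own x) x 30 (own y) x 14 (z) mm, about 70 g; origin at the centre of its underside. All plaques are alike but for colour; from run to run three to five are there. Starts flat on the glass plate
- plaque_amber: enamel plaque in a copper frame with an amber yellow top, a flat block 50 (own x) x 30 (own y) x 14 (z) mm, about 70 g; origin at the centre of its underside. All plaques are alike but for colour; from run to run three to five are there. Starts flat on the glass plate
- plaque_black: enamel plaque in a copper frame with a black top, a flat block 50 (own x) x 30 (own y) x 14 (z) mm, about 70 g; origin at the centre of its underside. All plaques are alike but for colour; from run to run three to five are there. Starts flat on the glass plate
- paste_pot: white pot, 26 mm across and 22 mm high, at the far left corner of the glass plate; a bystander; origin at the centre of its underside
- amber_bottle: amber bottle, 56 mm across, 150 mm high, right of the plate; a bystander; origin at the underside
- tub: white bowl 90 mm across, 50 mm high; a bystander; origin at the underside
- palette: white dish 100 mm across, 14 mm high; a bystander; origin at the underside
- brush: brush lying right of the plate; a bystander; origin at the underside
- scraper: spatula 170 mm long lying near the robot, right; a bystander; origin at the underside
- flux_jar: jar 60 mm across, 60 mm high, left of the tray; a bystander; origin at the underside

How it is judged:
By the outcome, as a careful person would: the job done as asked, in the order asked, and still so for the second after the job is handed in, with the robot touching nothing.
Of plaque_blue, plaque_white, plaque_red, plaque_amber, plaque_black only 3 to 5 are there at a start; the rules pass over those that are not, and their reading is None.
At some moment in a run one of plaque_blue, plaque_white, plaque_red, plaque_amber, plaque_black may be knocked a few centimetres aside while the robot is not near it.
Once in a run the grip may slacken for a moment while it holds something.
It also fails if it takes over 210 s, if anything falls off the work surface, if the arm or the gripper's body presses on something with over 40 N, if the wrist force passes 120 N, or if a joint passes its speed limit or range.

ROBOT

A 7-joint arm with a two-finger parallel gripper is mounted at the origin on the work surface. World frame = base frame: x ahead of the robot, y to its left, z up, the work surface at z = 0. Lengths are in m, angles in rad, forces in N, time in s.
With the tool pointing down it reaches from about 0.4 to 0.9 m from the base axis. Payload 5.5 kg.
Tool frame: the origin (TCP) lies midway between the tips of the shut fingers; the grasp point (between the pads) lies 19 mm behind it; z points along the fingers, y is the line along which they close (so a half turn about z gives the same grasp; the last joint's range is limited). The gripper opens to 92 mm and grips with 3 to 60 N. Pads are 19 mm wide; open, the fingers measure 130 mm over their backs; the gripper's body (75 mm by 190 mm) begins 47 mm behind the grasp point.
Start: joints at [1.525, 0.501, -0.427, 1.55, 0.221, 1.138, -0.21], TCP at [0.198, -0.619, 0.227] pointing down, gripper open.
Joint ranges: [-2.88, 2.88], [-0.31, 2.03], [-1.54, 1.56], [0.2, 2.42], [-1.41, 4.55], [0.19, 2.02], [-2.57, 2.57]. Speed limits (rad/s): [2.57, 2.57, 3.14, 3.14, 3.14, 3.14, 3.14].

INTERFACE

Orientations are given as a rotation vector (axis times angle).
In Python, from rig import r, viewer gives the robot as it stands.
- The arm moves only by the shell command python3 -m jog 'ROWS' [FORCE]. ROWS is JSON, a list that holds one entry, the list of rows, each a list of 7 numbers: the opening, from 0 (shut) to 1 (fully open), then the shift along the tool's x, y, z in cm, then the turn, a rotation vector about the tool's x, y, z in rad. In form: [[[fingers, dx, dy, dz, wx, wy, wz], ...]]. A call has 1 to 5 rows; each row shifts and turns the commanded pose from where the row before left it, along the tool's axes as they then stand; what a row does not reach is not made up. A row lasts 1/12 s, in which the tool goes at most 41.7 mm and 7.16 degrees, less where a joint would pass 70% of its speed; a pose out of reach is approached as far as the arm can. A call is refused whole if a number of a shift passes 4.17 or a number of a turn 0.125, either way. A call with a gripper value outside its range is refused whole. The fingers move at their own pace and stop on an object; FORCE is the grip in N (left out, the last holds). Time passes only in rows, so rows that do not move let the fingers close. It gives the time, the measured TCP pose, the force, the opening and the grip force at its end, in the units of the state.
- r.get_obs(): the state, without advancing time (a new reading comes with each control period).
- viewer.camera(name): name is "scene" or "side" or "wrist"; returns the picture (400x640x3 uint8, blue, green, red); there is no depth.
- viewer.camera_info(name): a dict with "fx", "fy", "cx", "cy" (pixels), "world_from_camera" (4x4, takes a point from camera to world coordinates); the wrist camera has in their place "T_tool_cam" (4x4, takes a point from camera to tool coordinates, whose origin is the TCP and whose axes are the flange's). Camera axes: x right, y down, z forward; pixel columns grow to the right and rows downward; lengths in m; the calibration is good to about 2 mm. A picture is of the moment at which its call begins: read the wrist's pose just before it. camera_info takes no time and is no camera call.
- r.hand_in(): hands the job in; it is judged then, once.
The state is a dict: "time_s": time; "qpos": joint angles; "joint_vel": joint speeds; "joint_torque": joint torques, N m; "tool_pos": TCP position; "eef_rot": TCP orientation; "wrist_force": force on the tool from outside, world axes, zero at the start; "wrist_torque": the same for the moment, N m; "grip_width": finger opening in m; "gripper_force": force on a finger pad.
Only numpy, scipy, OpenCV 4.12 (cv2) and the standard library are available. Lean on these libraries where they do the work, as an engineer would, in place of code of your own. Each camera call takes 0.05 s, during which the arm holds its last target. There are 200 camera calls.

## Working session

There is one attempt and no reset: what is moved stays moved. The work goes in short steps, Python scripts to look and compute and a shell command to move; the robot and the scene stay as the last step left them, time stands still between calls to the robot, and variables do not carry over. Pictures are saved under pics/ and viewed, at most 14 in all, crops included, and the job is handed in when it is done.

```bash
ls; mkdir -p pics; python3 - <<'E'
from rig import r, viewer
import cv2, numpy as np
o=r.get_obs(); print(o['time_s'],o['tool_pos'],o['eef_rot'],o['grip_width'],o['wrist_force'])
for n in ['scene','side']:
    im=viewer.camera(n); cv2.imwrite(f'pics/{n}0.png',im)
    i=viewer.camera_info(n); print(n,i)
i=viewer.camera_info('wrist');print(i)
E
```

```text
pics
0.0 [ 0.19725584 -0.61860704  0.2256762 ] [-3.10228517e+00 -4.82855700e-01  3.96623561e-04] 0.09227901387697614 [ 0.32352907  0.10087743 -0.12097342]
scene {'fx': 479.28451409313504, 'fy': 479.28451409313504, 'cx': 315.6507173831401, 'cy': 194.48885723159137, 'world_from_camera': array([[ 0.51805375,  0.64275   , -0.56435162,  1.23557598],
       [ 0.85530332, -0.39601863,  0.33410398, -0.40908705],
       [-0.00874842, -0.65577564, -0.75490515,  1.01670399],
       [ 0.        ,  0.        ,  0.        ,  1.        ]])}
side {'fx': 490.52007632491944, 'fy': 490.52007632491944, 'cx': 324.65476687543145, 'cy': 200.9797308674321, 'world_from_camera': array([[-0.75440971, -0.3674286 ,  0.54393218, -0.19724751],
       [-0.65606457,  0.39543148, -0.64281663,  0.87152174],
       [ 0.0211013 , -0.84180174, -0.53937424,  0.79465387],
       [ 0.        ,  0.        ,  0.        ,  1.        ]])}
{'fx': 301.96755317335413, 'fy': 301.96755317335413, 'cx': 321.0067411611232, 'cy': 199.63477821156383, 'T_tool_cam': array([[-9.86218250e-04, -9.60932013e-01, -2.76782757e-01,
         7.51007622e-02],
       [ 9.99999454e-01, -8.51859776e-04, -6.05667725e-04,
         3.82052826e-04],
       [ 3.46225408e-04, -2.76783203e-01,  9.60932328e-01,
        -1.58297295e-01],
       [ 0.00000000e+00,  0.00000000e+00,  0.00000000e+00,
         1.00000000e+00]])}
```

View pics/scene0.png

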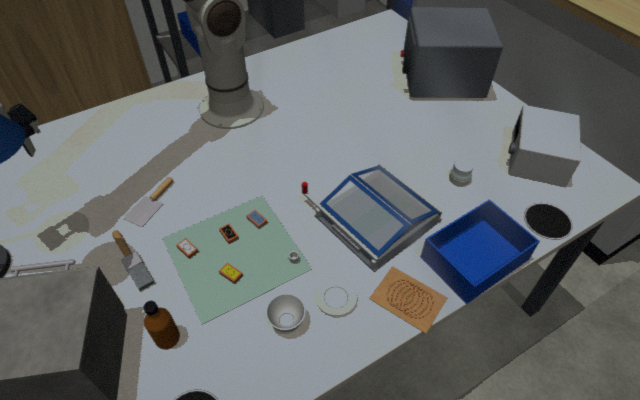

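View pics/side0.png

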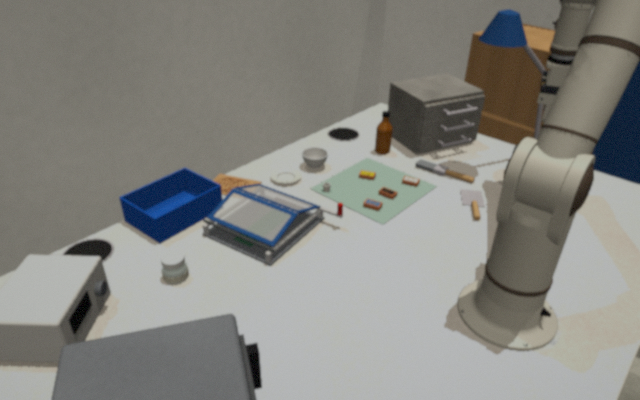

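The scene shows white (187,247), black (229,233), blue (257,218) and amber (231,272) on the plate, with no red. The knob is at (305,188). The tray's hinge edge runs (380,168)–(440,213). In the side view the knob is at (340,210).

```bash
cat > h.py <<'E'
from rig import r, viewer
import cv2, numpy as np
from scipy.spatial.transform import Rotation as R
def cam(n):
    i=viewer.camera_info(n)
    if n=='wrist':
        o=r.get_obs(); T=np.eye(4); T[:3,:3]=R.from_rotvec(o['eef_rot']).as_matrix(); T[:3,3]=o['tool_pos']
        T=T@i['T_tool_cam']
    else: T=i['world_from_camera']
    return i,T
def ray(c,uv):
    i,T=c; d=np.array([(uv[0]-i['cx'])/i['fx'],(uv[1]-i['cy'])/i['fy'],1.])
    return T[:3,3],T[:3,:3]@d
def plane(c,uv,z):
    p,d=ray(c,uv); return p+d*(z-p[2])/d[2]
def proj(c,P):
    i,T=c; q=T[:3,:3].T@(np.array(P)-T[:3,3]); return np.array([i['fx']*q[0]/q[2]+i['cx'],i['fy']*q[1]/q[2]+i['cy']])
def shot(n,name):
    c=cam(n); im=viewer.camera(n); cv2.imwrite(f'pics/{name}.png',im); return c,im
def state():
    o=r.get_obs(); M=R.from_rotvec(o['eef_rot']).as_matrix(); return o,M
def yaw(M): return np.degrees(np.arctan2(M[1,1],M[0,1]))
def tomove(P,deg=None):
    """shift in tool axes (cm) to reach world TCP P"""
    o,M=state(); return np.round(M.T@(np.array(P)-o['tool_pos'])*100,2)
E
python3 - <<'E'
from h import *
S=cam('scene');D=cam('side')
for n,uv in dict(white=(187,247),black=(229,233),blue=(257,218),amber=(231,272)).items(): print(n,plane(S,uv,.017))
print('knob',plane(S,(305,184),.077),plane(D,(340,205),.077))
print('hinge',plane(S,(380,168),.044),plane(S,(440,213),.044))
print('lead',plane(S,(322,205),.044),plane(S,(377,255),.044))
print('pot',plane(S,(294,257),.011))
for n,z in (('flux',(462,165,.06)),('tub',(287,305,.05)),('palette',(337,298,.014))): print(n,plane(S,z[:2],z[2]))
o,M=state();print(M)
E
```

```text
white [ 0.46799075 -0.33495492  0.017     ]
black [ 0.48349879 -0.22595443  0.017     ]
blue [ 0.47725842 -0.14197552  0.017     ]
amber [ 0.5935812  -0.27066614  0.017     ]
knob [0.48680506 0.00185155 0.077     ] [0.48319167 0.00328226 0.077     ]
hinge [0.51896242 0.22713132 0.044     ] [0.73198526 0.26305887 0.044     ]
lead [0.54860134 0.01664259 0.044     ] [0.75214467 0.04731966 0.044     ]
pot [ 0.63227534 -0.11718792  0.011     ]
flux [0.64104725 0.41743931 0.06      ]
tub [ 0.75828331 -0.20448861  0.05      ]
palette [ 0.78565002 -0.08860279  0.014     ]
[[ 9.52697494e-01  3.03919837e-01 -4.65758190e-04]
 [ 3.03920184e-01 -9.52695952e-01  1.71619090e-03]
 [ 7.78585173e-05 -1.77656409e-03 -9.99998419e-01]]
```

```bash
python3 -m jog '[[[1,0,0,-1,0,0,0.03],[1,0,0,-1,0,0,0.03],[1,0,0,-1,0,0,0.03],[1,0,0,-1,0,0,0.03],[1,0,0,-1,0,0,0.03]]]'
python3 -m jog '[[[1,2,-2.2,-0.2,0,0,0],[1,2,-2.2,-0.2,0,0,0],[1,2,-2.2,-0.2,0,0,0],[1,2,-2.2,-0.2,0,0,0],[1,2,-2.2,-0.2,0,0,0]]]'
python3 -m jog '[[[1,2,-2.2,-0.2,0,0,0],[1,2,-2.2,-0.2,0,0,0],[1,2,-2.2,-0.2,0,0,0],[1,2,-2.2,-0.2,0,0,0],[1,2,-2.2,-0.2,0,0,0]]]'
python3 -m jog '[[[1,2,-2.2,-0.2,0,0,0],[1,2,-2.2,-0.2,0,0,0],[1,2,-2.2,-0.2,0,0,0],[1,2,-2.2,-0.2,0,0,0],[1,2,-2.2,-0.2,0,0,0]]]'
python3 -m jog '[[[1,2,-2.2,-0.2,0,0,0],[1,2,-2.2,-0.2,0,0,0],[1,2,-2.2,-0.2,0,0,0],[1,2,-2.2,-0.2,0,0,0],[1,0,0,0,0,0,0]]]'
python3 -m jog '[[[1,0,0,0,0,0,0],[1,0,0,0,0,0,0],[1,0,0,0,0,0,0]]]'
python3 - <<'E'
from h import *
shot('wrist','w0'); print(tomove([.56,-.08,.32]))
E
```

```text
time_s: 0.52
tool_pos: [0.1978, -0.6196, 0.2786]
eef_rot: [3.131, 0.244, 0.001]
wrist_force: [0.1, 0.5, -0.1]
grip_width: 0.0919
gripper_force: 0.0
time_s: 0.93
tool_pos: [0.2797, -0.4938, 0.288]
eef_rot: [3.131, 0.246, 0.001]
wrist_force: [0.3, -0.0, -0.3]
grip_width: 0.092
gripper_force: 0.0
time_s: 1.35
tool_pos: [0.3611, -0.3692, 0.2981]
eef_rot: [3.13, 0.247, 0.001]
wrist_force: [1.2, -0.8, 0.4]
grip_width: 0.0921
gripper_force: 0.0
time_s: 1.77
tool_pos: [0.4425, -0.2447, 0.3081]
eef_rot: [3.13, 0.247, 0.002]
wrist_force: [0.5, -0.4, 0.1]
grip_width: 0.0916
gripper_force: 0.0
time_s: 2.18
tool_pos: [0.5101, -0.1394, 0.3169]
eef_rot: [-3.129, -0.261, -0.007]
wrist_force: [0.9, 0.3, 1.0]
grip_width: 0.0917
gripper_force: 0.0
time_s: 2.43
tool_pos: [0.5061, -0.1478, 0.315]
eef_rot: [3.131, 0.245, -0.001]
wrist_force: [0.0, -0.9, 0.8]
grip_width: 0.0919
gripper_force: 0.0
[ 6.38 -5.87 -0.52]
```

View pics/w0.png

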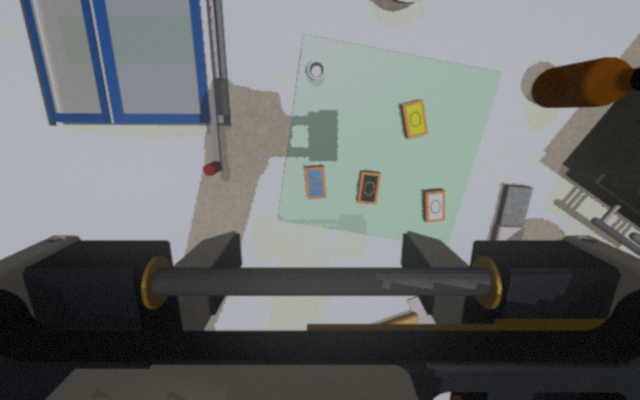

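The wrist view shows the knob at (212,168) and the cover's near edge level along row 122, so the tool is aligned with the tray. The plaques are blue (315,182), black (369,187), amber (414,118) and white (434,205).

```bash
cat >> h.py <<'E'
def plaques(c,im,z=.017,show=True,lo=(8,110,70),hi=(30,255,255),A=(120,6000)):
    """copper/amber frames on the plate: external contours -> top centre, long-axis angle (world deg)"""
    hsv=cv2.cvtColor(im,cv2.COLOR_BGR2HSV); m=cv2.inRange(hsv,(0,90,60),(30,255,255)); m=cv2.morphologyEx(m,cv2.MORPH_CLOSE,np.ones((3,3)))
    out=[]
    for k in cv2.findContours(m,cv2.RETR_EXTERNAL,cv2.CHAIN_APPROX_NONE)[0]:
        P=np.array([plane(c,p[0],z)[:2] for p in k],np.float32)*1000
        (x,y),(w,h),a=cv2.minAreaRect(P)
        if w<h: w,h,a=h,w,a-90
        if 38<w<66 and 22<h<45:
            q=proj(c,(x/1000,y/1000,z)); b=im[int(q[1])-3:int(q[1])+4,int(q[0])-3:int(q[0])+4].reshape(-1,3).mean(0)
            out.append((x/1000,y/1000,(a+90)%180-90)); 
            if show: print(np.round([x,y,w,h,(a+90)%180-90],1),'px',q.astype(int),'bgr',b.astype(int))
    return out
E
python3 - <<'E'
from h import *
c=cam('wrist');im=cv2.imread('pics/w0.png')
plaques(c,im)
hsv=cv2.cvtColor(im,cv2.COLOR_BGR2HSV);m=cv2.inRange(hsv,(0,150,50),(6,255,255))|cv2.inRange(hsv,(172,150,50),(180,255,255))
n,l,s,ce=cv2.connectedComponentsWithStats(m)
for k in range(1,n):
    if s[k,4]>30: print(s[k],ce[k],plane(c,ce[k],.068))
b=plane(c,(50,123),.04);d=plane(c,(200,122),.04);print(np.degrees(np.arctan2(*(b-d)[[1,0]])))
e=plane(c,(211,10),.044);f=plane(c,(218,125),.044);print(e,f,np.degrees(np.arctan2(*(e-f)[[1,0]])))
E
```

```text
[ 468.7 -335.6   51.1   30.3   15. ] px [434 205] bgr [173 169 169]
[ 481.  -226.5   50.3   29.8    3.9] px [368 187] bgr [59 65 64]
[ 476.5 -143.5   49.9   28.7   13.7] px [315 182] bgr [157 122  90]
[ 592.6 -272.2   49.4   30.8   23.1] px [414 118] bgr [ 54 173 170]
[205 166   8   8  36] [208.94444444 169.36111111] [0.48373867 0.00222858 0.068     ]
99.25180103750691
[0.68100595 0.01854951 0.044     ] [0.54212107 0.00136028 0.044     ] 7.055392329835997
```

```bash
python3 -m jog '[[[1,0.02,-1.52,1.85,0,0,0],[1,0.02,-1.52,1.85,0,0,0],[1,0.02,-1.52,1.85,0,0,0],[1,0.02,-1.52,1.85,0,0,0],[1,0.02,-1.52,1.85,0,0,0]]]' >/dev/null
python3 -m jog '[[[1,0.02,-1.52,1.85,0,0,0],[1,0.02,-1.52,1.85,0,0,0],[1,0.02,-1.52,1.85,0,0,0],[1,0.02,-1.52,1.85,0,0,0],[1,0.02,-1.52,1.85,0,0,0]]]' >/dev/null
python3 -m jog '[[[1,0,0,0,0,0,0],[1,0,0,0,0,0,0],[1,0,0,0,0,0,0]]]'
python3 - <<'E'
from h import *
c,im=shot('wrist','w1'); print('pred px of knob',proj(c,(.484,.002,.077)),tomove([.484,.002,.052]))
hsv=cv2.cvtColor(im,cv2.COLOR_BGR2HSV);m=cv2.inRange(hsv,(0,150,50),(6,255,255))|cv2.inRange(hsv,(172,150,50),(180,255,255))
n,l,s,ce=cv2.connectedComponentsWithStats(m)
for k in range(1,n):
    if s[k,4]>30: print(s[k],ce[k],plane(c,ce[k],.068))
E
```

```text
time_s: 3.57
tool_pos: [0.4853, 0.0026, 0.1304]
eef_rot: [3.131, 0.246, 0.001]
wrist_force: [0.4, -0.5, -0.7]
grip_width: 0.0919
gripper_force: 0.0
pred px of knob [321.28276889 219.73686916] [-0.18  0.01  7.87]
[316 210  18  16 193] [323.94300518 216.10880829] [ 4.84050388e-01 -8.60258879e-05  6.80000000e-02]
```

View pics/w1.png

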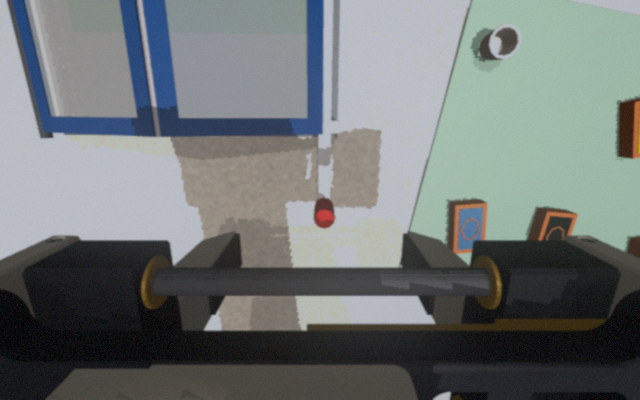

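The knob sits centred between the fingers at (324,213). I'll descend, grip it and push.

```bash
python3 -m jog '[[[1,-0.02,0.04,1.56,0,0,0],[1,-0.02,0.04,1.56,0,0,0],[1,-0.02,0.04,1.56,0,0,0],[1,-0.02,0.04,1.56,0,0,0],[1,-0.02,0.04,1.56,0,0,0]]]'
python3 -m jog '[[[0,0,0,0,0,0,0],[0,0,0,0,0,0,0],[0,0,0,0,0,0,0],[0,0,0,0,0,0,0],[0,0,0,0,0,0,0]]]' 20
python3 -m jog '[[[0,0,0,0,0,0,0],[0,0,0,0,0,0,0],[0,0,0,0,0,0,0],[0,0,0,0,0,0,0],[0,0,0,0,0,0,0]]]'
python3 -m jog '[[[0,0,-0.5,0,0,0,0],[0,0,-1,0,0,0,0],[0,0,-1,0,0,0,0],[0,0,-1,0,0,0,0],[0,0,-1,0,0,0,0]]]'
```

```text
time_s: 4.03
tool_pos: [0.4855, 0.0, 0.0522]
eef_rot: [3.131, 0.245, 0.004]
wrist_force: [0.0, -0.4, -0.3]
grip_width: 0.0917
gripper_force: 0.0
time_s: 4.45
tool_pos: [0.4849, 0.0016, 0.0528]
eef_rot: [3.131, 0.248, 0.003]
wrist_force: [-0.5, 0.0, -0.6]
grip_width: 0.0631
gripper_force: 0.0
time_s: 4.87
tool_pos: [0.4839, 0.0019, 0.0518]
eef_rot: [3.132, 0.249, 0.0]
wrist_force: [0.1, 0.3, 0.2]
grip_width: 0.0297
gripper_force: 0.0
time_s: 5.28
tool_pos: [0.477, 0.0473, 0.0517]
eef_rot: [-3.132, -0.249, -0.001]
wrist_force: [2.1, -1.9, -3.8]
grip_width: 0.0157
gripper_force: 20.0
```

```bash
python3 -m jog '[[[0,0,-1,0,0,0,0],[0,0,-1,0,0,0,0],[0,0,-1,0,0,0,0],[0,0,-1,0,0,0,0],[0,0,-1,0,0,0,0]]]' |grep -E "pos|force|width"
python3 -m jog '[[[0,0,-1,0,0,0,0],[0,0,-1,0,0,0,0],[0,0,-1,0,0,0,0],[0,0,-1,0,0,0,0],[0,0,-1,0,0,0,0]]]' |grep -E "pos|force|width"
python3 -m jog '[[[0,0,-1,0,0,0,0],[0,0,-1,0,0,0,0],[0,0,-1,0,0,0,0],[0,0,-1,0,0,0,0],[0,0,-1,0,0,0,0]]]' |grep -E "pos|force|width"
python3 -m jog '[[[0,0,-0.3,0,0,0,0],[0,0,-0.3,0,0,0,0],[0,0,-0.3,0,0,0,0],[0,0,-0.3,0,0,0,0],[0,0,0,0,0,0,0]]]' |grep -E "pos|force|width"
```

```text
tool_pos: [0.4694, 0.097, 0.0518]
wrist_force: [5.6, -1.9, -5.6]
grip_width: 0.0152
gripper_force: 20.0
tool_pos: [0.4619, 0.1463, 0.0518]
wrist_force: [7.3, -0.9, -7.4]
grip_width: 0.0155
gripper_force: 20.0
tool_pos: [0.4545, 0.1956, 0.0518]
wrist_force: [8.9, -0.3, -8.3]
grip_width: 0.0157
gripper_force: 20.0
tool_pos: [0.4526, 0.2081, 0.0518]
wrist_force: [8.4, 0.9, -10.1]
grip_width: 0.0154
gripper_force: 20.0
```

```bash
python3 -m jog '[[[0,0.05,-0.2,0.03,0,0,0],[0,0.05,-0.2,0.03,0,0,0],[0,0,-0.2,0,0,0,0],[0,0,0,0,0,0,0]]]' |grep -E "pos|force|width"
python3 -m jog '[[[0,0,-0.2,0,0,0,0],[0,0,-0.2,0,0,0,0],[0,0,0,0,0,0,0]]]' |grep -E "pos|force|width"
python3 -m jog '[[[0,0,-0.2,0,0,0,0],[0,0,0,0,0,0,0],[0,0,0,0,0,0,0]]]' |grep -E "pos|force|width"
```

```text
tool_pos: [0.4509, 0.2136, 0.0514]
wrist_force: [1.8, 0.1, 1.5]
grip_width: 0.016
gripper_force: 2.0
tool_pos: [0.4509, 0.2138, 0.0513]
wrist_force: [3.2, -7.6, 5.4]
grip_width: 0.0155
gripper_force: 20.0
tool_pos: [0.4508, 0.2139, 0.0512]
wrist_force: [3.1, -11.7, 7.9]
grip_width: 0.0158
gripper_force: 20.0
```

```bash
python3 -m jog '[[[0.6,0,0.1,0,0,0,0],[1,0,0.1,0,0,0,0],[1,0,0,0,0,0,0],[1,0,0,0,0,0,0],[1,0,0,0,0,0,0]]]' |grep -E "pos|force|width"
python3 -m jog '[[[1,0,0,-2,0,0,0],[1,0,0,-3,0,0,0],[1,0,0,-3,0,0,0],[1,0,0,-3,0,0,0],[1,0,0,-3,0,0,0]]]' |grep -E "pos|force|width"
python3 -m jog '[[[1,2,2,-2,0,0,0],[1,2,2,-2,0,0,0],[1,2,2,-2,0,0,0],[1,2,2,-2,0,0,0],[1,2,2,-2,0,0,0]]]' |grep -E "pos|force|width"
python3 -m jog '[[[1,0,2,0,0,0,0],[1,0,2,0,0,0,0],[1,0,2,0,0,0,0],[1,0,0,0,0,0,0],[1,0,0,0,0,0,0]]]' |grep -E "pos|force|width"
python3 - <<'E'
from h import *
c,im=shot('wrist','w2'); print(state()[0]['qpos'])
shot('side','s1')
plaques(c,im)
E
```

```text
tool_pos: [0.4498, 0.217, 0.051]
wrist_force: [0.4, 0.7, 1.2]
grip_width: 0.0441
gripper_force: 0.0
tool_pos: [0.4497, 0.2168, 0.1923]
wrist_force: [0.9, 0.3, 0.9]
grip_width: 0.0772
gripper_force: 0.0
tool_pos: [0.5656, 0.1329, 0.2922]
wrist_force: [0.6, -0.5, -0.2]
grip_width: 0.092
gripper_force: 0.0
tool_pos: [0.5745, 0.0733, 0.2907]
wrist_force: [-0.6, -0.2, -0.9]
grip_width: 0.0916
gripper_force: 0.0
[ 0.39705491  0.36901317 -0.73501943  1.65103684  0.25914034  1.22265179
 -1.80563876]
[ 491.9 -145.    43.8   22.8   58.1] px [451 240] bgr [158 128 107]
[ 593.7 -270.2   52.7   32.8   23.6] px [553 189] bgr [ 39 191 192]
```

View pics/w2.png

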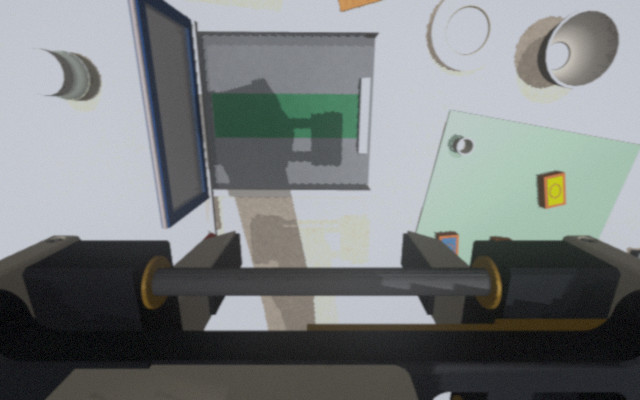

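The cover now stands upright at left. The green strip spans about (212–358, 94–138), with the white stop bar at columns 358–370.

```bash
python3 - <<'E'
from h import *
c=cam('wrist');im=cv2.imread('pics/w2.png');hsv=cv2.cvtColor(im,cv2.COLOR_BGR2HSV)
m=cv2.inRange(hsv,(60,150,20),(95,255,255)); m[:, :200]=0;m[180:]=0;m[:,380:]=0
def fit(pts,z):
    P=np.array([plane(c,p,z)[:2] for p in pts],np.float32); vx,vy,x,y=cv2.fitLine(P,cv2.DIST_HUBER,0,.001,.001).ravel(); a=np.degrees(np.arctan2(vy,vx))%180; return np.array([x,y]),a
cols=range(225,285,2)
t=[(u,np.where(m[:,u])[0].min()-.5) for u in cols]; b=[(u,np.where(m[:,u])[0].max()+.5) for u in cols]
pt,at=fit(t,.006);pb,ab=fit(b,.006);print('strip edges',pt,at,pb,ab)
g=cv2.cvtColor(im,cv2.COLOR_BGR2GRAY)
# bar left edge: strong gradient near col 358
e=[]
for v in range(84,150,2):
    d=np.diff(g[v,350:366].astype(int)); e.append((350+d.argmax()+.5+.0,v))
ps,as_=fit(e,.020);print('stop face top',ps,as_)
a=np.radians((at+ab)/2-90);ex=np.array([np.cos(a),np.sin(a)]);ey=np.array([-ex[1],ex[0]])
print('yaw',np.degrees(a),'width',(pt-pb)@ex, 'centre x',((pt+pb)/2)@ex,'stop y',ps@ey)
k=np.array([.636,.1238]);kk=np.array([.637,.1238]);print('from knob: cx',k@ex,'stop',k@ey-.092)
E
```

```text
Traceback (most recent call last):
ValueError: zero-size array to reduction operation minimum which has no identity
```

```bash
cat > strip.py <<'E'
from h import *
c=cam('wrist');im=cv2.imread('pics/w2.png');hsv=cv2.cvtColor(im,cv2.COLOR_BGR2HSV)
print(hsv[116,230],hsv[60,330],hsv[116,350])
m=cv2.inRange(hsv,(55,110,10),(95,255,255))
def fit(pts,z):
    P=np.array([plane(c,p,z)[:2] for p in pts],np.float32); vx,vy,x,y=cv2.fitLine(P,cv2.DIST_HUBER,0,.001,.001).ravel(); a=np.degrees(np.arctan2(vy,vx))%180; return np.array([x,y]),a
cols=[u for u in range(215,356,2) if m[80:150,u].sum()>255*30]
print(len(cols))
t=[(u,80+np.where(m[80:150,u])[0].min()-.5) for u in cols]; b=[(u,80+np.where(m[80:150,u])[0].max()+.5) for u in cols]
pt,at=fit(t,.006);pb,ab=fit(b,.006);print('strip edges',pt,at,pb,ab)
g=cv2.cvtColor(im,cv2.COLOR_BGR2GRAY)
# bar left edge: strong gradient near col 358
e=[]
for v in range(84,150,2):
    d=np.diff(g[v,350:366].astype(int)); e.append((350+d.argmax()+.5+.0,v))
ps,as_=fit(e,.020);print('stop face top',ps,as_)
a=np.radians((at+ab)/2-90);ex=np.array([np.cos(a),np.sin(a)]);ey=np.array([-ex[1],ex[0]])
print('yaw',np.degrees(a),'width',(pt-pb)@ex, 'centre x',((pt+pb)/2)@ex,'stop y',ps@ey)
k=np.array([.636,.1238]);kk=np.array([.637,.1238]);print('from knob: cx',k@ex,'stop',k@ey-.092)
E
python3 strip.py
```

```text
[ 73 100  79] [107  17 139] [ 74 110 130]
2
strip edges [0.6662253  0.12448867] 85.75759 [0.61085534 0.11683366] 112.85457
stop face top [0.6442896 0.0340354] 9.048646
yaw 9.306076 width 0.055879105 centre x 0.6496482 stop y -0.070599645
from knob: cx 0.6476488454580307 stop -0.07267597346305849
```

```bash
sed -i 's/(55,110,10)/(60,65,10)/' strip.py; python3 strip.py
```

```text
[ 73 100  79] [107  17 139] [ 74 110 130]
71
strip edges [0.6658846  0.13901766] 99.1316 [0.6066767  0.13370974] 98.63125
stop face top [0.6442896 0.0340354] 9.048646
yaw 8.881423 width 0.059317503 centre x 0.6497048 stop y -0.0658446
from knob: cx 0.6474878434479236 stop -0.06787644585371018
```

```bash
python3 -m jog '[[[1,0,0,0,0,0,0.124],[1,0,0,0,0,0,0.124],[1,0,0,0,0,0,0.124],[1,0,0,0,0,0,0.124],[1,0,0,0,0,0,0.124]]]' |grep -E "pos|force|width"
python3 -m jog '[[[1,0,0,0,0,0,0.124],[1,0,0,0,0,0,0.124],[1,0,0,0,0,0,0.124],[1,0,0,0,0,0,0.124],[1,0,0,0,0,0,0.124]]]' |grep -E "pos|force|width"
python3 -m jog '[[[1,0,0,0,0,0,0.124],[1,0,0,0,0,0,0.124],[1,0,0,0,0,0,0],[1,0,0,0,0,0,0]]]' |grep -E "pos|rot"
python3 -m jog '[[[1,1.88,1.47,1.2,0,0,0],[1,1.88,1.47,1.2,0,0,0],[1,1.88,1.47,1.2,0,0,0],[1,1.88,1.47,1.2,0,0,0],[1,1.88,1.47,1.2,0,0,0]]]' |grep -E "pos|force|width"
python3 -m jog '[[[1,1.88,1.47,1.2,0,0,0],[1,1.88,1.47,1.2,0,0,0],[1,1.88,1.47,1.2,0,0,0],[1,1.88,1.47,1.2,0,0,0],[1,1.88,1.47,1.2,0,0,0]]]' |grep -E "pos|force|width"
python3 -m jog '[[[1,0,0,0,0,0,0],[1,0,0,0,0,0,0],[1,0,0,0,0,0,0]]]' |grep -E "pos|rot"
python3 - <<'E'
from h import *
c,im=shot('wrist','w3'); print(state()[0]['qpos'])
plaques(c,im)
o,M=state();print('toolx yaw',np.degrees(np.arctan2(M[1,0],M[0,0])))
E
```

```text
tool_pos: [0.5741, 0.0764, 0.2912]
wrist_force: [0.9, 0.6, -0.8]
grip_width: 0.0918
gripper_force: 0.0
tool_pos: [0.5711, 0.075, 0.281]
wrist_force: [0.3, -0.2, -0.7]
grip_width: 0.0918
gripper_force: 0.0
tool_pos: [0.5687, 0.0753, 0.2732]
eef_rot: [2.762, -1.442, -0.052]
tool_pos: [0.5593, -0.0471, 0.2139]
wrist_force: [-0.4, 0.0, 0.3]
grip_width: 0.0918
gripper_force: 0.0
tool_pos: [0.5497, -0.1665, 0.1547]
wrist_force: [0.7, 0.6, -0.1]
grip_width: 0.0917
gripper_force: 0.0
tool_pos: [0.5499, -0.1658, 0.1554]
eef_rot: [2.761, -1.452, -0.054]
[-0.16205199  0.47900686  0.52085063  1.80155512 -0.26287464  0.97098948
 -2.07020387]
[ 477.5 -144.7   51.6   32.6   13.6] px [361 239] bgr [91 74 55]
[ 481.8 -226.9   51.6   29.8    3.6] px [406 174] bgr [52 57 52]
[ 470.2 -335.1   54.7   31.6   15.4] px [488  87] bgr [185 177 174]
[ 593.2 -272.6   49.5   30.3   23. ] px [343  66] bgr [ 56 178 174]
toolx yaw -55.4489265222277
```

View pics/w3.png

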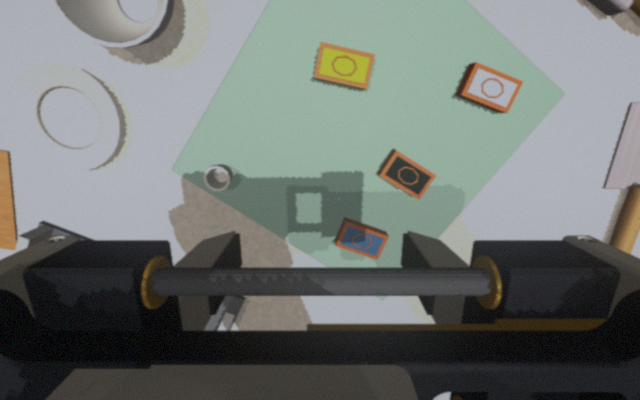

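```bash
python3 -m jog '[[[1,0,0,0,0,0,0.09],[1,0,0,0,0,0,0.09],[1,0,0,0,0,0,0.09],[1,0,0,0,0,0,0.09],[1,0,0,0,0,0,0]]]' |grep -E "pos|rot"
python3 -m jog '[[[1,0,0,0,0,0,0],[1,0,0,0,0,0,0],[1,0,0,0,0,0,0]]]' |grep -E "pos|rot"
python3 - <<'E'
from h import *
o,M=state();print('toolx yaw',np.degrees(np.arctan2(M[1,0],M[0,0])),M[:,2],o['qpos'])
E
```

```text
tool_pos: [0.5505, -0.1648, 0.156]
eef_rot: [2.451, -1.92, -0.044]
tool_pos: [0.5499, -0.1664, 0.1559]
eef_rot: [2.452, -1.916, -0.044]
toolx yaw -76.01604168104835 [-0.04010785 -0.00543331 -0.99918058] [-0.22695648  0.49759163  0.61063808  1.80406847 -0.31367865  0.97972682
 -2.38423502]
```

```bash
cat >> h.py <<'E'
def goal(P,yawx):
    """remaining shift (cm, current tool axes; apply shift first, then turn) and turn (rad) to TCP P, pointing down, tool x at yaw deg"""
    o,M=state(); a=np.radians(yawx); G=np.array([[np.cos(a),np.sin(a),0],[np.sin(a),-np.cos(a),0],[0,0,-1]])
    w=R.from_matrix(M.T@G).as_rotvec()
    print('shift',np.round(M.T@(np.array(P)-o['tool_pos'])*100,2),'shift after turn',np.round(G.T@(np.array(P)-o['tool_pos'])*100,2),'turn',np.round(w,3),'q7',round(o['qpos'][6],2),'t',o['time_s'],'w',o['grip_width'])
E
python3 -m jog '[[[1,0,0,-0.6,0,0,-0.11],[1,0,0,-0.6,0,0,-0.11],[1,0,0,-0.6,0,0,-0.11],[1,0,0,-0.6,0,0,-0.11],[1,0,0,-0.6,0,0,-0.11]]]' |grep -E "pos|rot"
python3 -m jog '[[[1,0,0,0,0,0,-0.11],[1,0,0,0,0,0,-0.11],[1,0,0,0,0,0,-0.11],[1,0,0,0,0,0,-0.11],[1,0,0,0,0,0,-0.11]]]' |grep -E "pos|rot"
python3 -m jog '[[[1,0,0,0,0,0,-0.11],[1,0,0,0,0,0,-0.11],[1,0,0,0,0,0,-0.11],[1,0,0,0,0,0,-0.11],[1,0,0,0,0,0,-0.11]]]' |grep -E "pos|rot"
python3 -m jog '[[[1,0,0,0,0,0,-0.11],[1,0,0,0,0,0,-0.11],[1,0,0,0,0,0,-0.11],[1,0,0,0,0,0,-0.11],[1,0,0,0,0,0,-0.11]]]' |grep -E "pos|rot"
python3 -m jog '[[[1,0,0,0,0,0,-0.11],[1,0,0,0,0,0,-0.11],[1,0,0,0,0,0,-0.11],[1,0,0,0,0,0,-0.11],[1,0,0,0,0,0,-0.11]]]' |grep -E "pos|rot"
python3 -m jog '[[[1,0,0,0,0,0,-0.11],[1,0,0,0,0,0,-0.11],[1,0,0,0,0,0,-0.11],[1,0,0,0,0,0,0],[1,0,0,0,0,0,0]]]' |grep -E "pos|rot"
python3 -c "
from h import *
goal([.477,-.144,.12],103.7);print(state()[0]['qpos'])"
```

```text
tool_pos: [0.5509, -0.1668, 0.1862]
eef_rot: [2.891, -1.176, -0.055]
tool_pos: [0.5509, -0.1668, 0.1859]
eef_rot: [3.111, -0.348, -0.061]
tool_pos: [0.5509, -0.1668, 0.1859]
eef_rot: [-3.098, -0.512, 0.064]
tool_pos: [0.5509, -0.1669, 0.1859]
eef_rot: [-2.833, -1.329, 0.061]
tool_pos: [0.5509, -0.1669, 0.1859]
eef_rot: [-2.358, -2.042, 0.054]
tool_pos: [0.5508, -0.167, 0.1859]
eef_rot: [-1.999, -2.388, 0.047]
shift [ 3.56 -6.59  6.87] shift after turn [ 3.99 -6.63  6.59] turn [-0.041 -0.003 -0.062] q7 0.4 t 15.0167 w 0.09140045814671262
[ 0.25407354  0.4020941  -0.02014392  1.76027059  0.0268557   1.01724436
  0.39766477]
```

```bash
python3 -m jog '[[[1,0,0,0,-0.041,-0.003,-0.062],[1,1,-1.66,1.65,0,0,0],[1,1,-1.66,1.65,0,0,0],[1,1,-1.66,1.65,0,0,0],[1,1,-1.66,1.65,0,0,0]]]' |grep -E "pos|rot"
python3 -m jog '[[[1,0,0,0,0,0,0],[1,0,0,0,0,0,0],[1,0,0,0,0,0,0]]]' |grep -E "pos|rot"
python3 - <<'E'
from h import *
c,im=shot('wrist','w4')
P=plaques(c,im)
goal([.477,-.144,.0055],103.7)
E
```

```text
tool_pos: [0.4761, -0.1438, 0.1194]
eef_rot: [1.941, 2.469, 0.0]
tool_pos: [0.478, -0.1442, 0.1204]
eef_rot: [1.938, 2.47, 0.001]
[ 476.1 -143.1   49.5   30.8   13.7] px [318 196] bgr [85 70 54]
shift [ 0.1  -0.17 11.52] shift after turn [ 0.08 -0.14 11.52] turn [0.003 0.002 0.001] q7 0.46 t 15.7333 w 0.09208444197447554
```

View pics/w4.png

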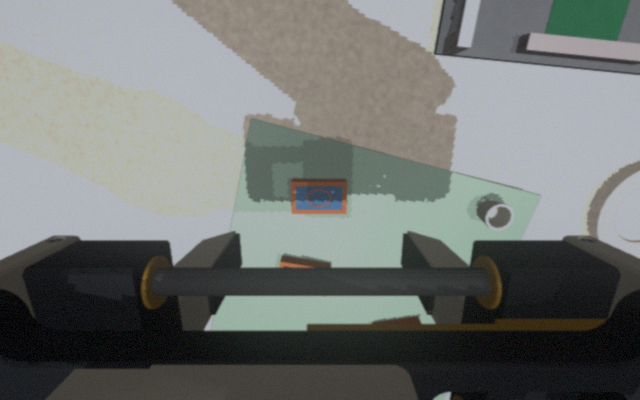

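Blue is level and centred at (318,196) between the fingers. I'll go down and grip it.

```bash
python3 -m jog '[[[1,0.1,-0.1,2,0,0,0],[1,0,0,2,0,0,0],[1,0,0,2,0,0,0],[1,0,0,2,0,0,0],[1,0,0,1.5,0,0,0]]]' |grep -E "pos|force"
python3 -m jog '[[[0.7,0,0,1,0,0,0],[0.6,0,0,0.5,0,0,0],[0.4,0,0,0.5,0,0,0],[0.4,0,0,0,0,0,0],[0.4,0,0,0,0,0,0]]]' 25 |grep -E "pos|force|width"
python3 -m jog '[[[0.4,0,0,0,0,0,0],[0.4,0,0,0,0,0,0],[0.4,0,0,0,0,0,0],[0.4,0,0,0,0,0,0]]]' |grep -E "pos|force|width"
```

```text
tool_pos: [0.4771, -0.1436, 0.0242]
wrist_force: [-0.1, -0.1, -0.2]
gripper_force: 0.0
tool_pos: [0.4763, -0.1434, 0.0053]
wrist_force: [0.3, 0.4, -0.1]
grip_width: 0.0632
gripper_force: 0.0
tool_pos: [0.4763, -0.1435, 0.0055]
wrist_force: [-1.0, 1.1, 4.5]
grip_width: 0.0497
gripper_force: 25.0
```

```bash
python3 -m jog '[[[0.4,0,0,-1,0,0,0],[0.4,0,0,-2,0,0,0],[0.4,0,0,-2,0,0,0],[0.4,0,0,-2,0,0,0.04],[0.4,0,0,-2,0,0,0.044]]]' |grep -E "pos|force|width"
python3 -c "
from h import *
goal([.6483,.0547,.06],98.9)"
```

```text
tool_pos: [0.4752, -0.1431, 0.0961]
wrist_force: [0.6, -0.5, -0.9]
grip_width: 0.0498
gripper_force: 25.0
shift [16.86 20.17  3.61] shift after turn [16.87 20.17  3.61] turn [-0. -0.  0.] q7 0.38 t 17.3167 w 0.04979892088121859
```

```bash
python3 -m jog '[[[0.4,1.69,2.02,0,0,0,0],[0.4,1.69,2.02,0,0,0,0],[0.4,1.69,2.02,0,0,0,0],[0.4,1.69,2.02,0,0,0,0],[0.4,1.69,2.02,0,0,0,0]]]' |grep -E "pos|force|width"
python3 -m jog '[[[0.4,1.69,2.02,0,0,0,0],[0.4,1.69,2.02,0,0,0,0],[0.4,1.69,2.02,0,0,0,0],[0.4,1.69,2.02,0,0,0,0],[0.4,1.69,2.02,0,0,0,0]]]' |grep -E "pos|force|width"
python3 -m jog '[[[0.4,0,0,1,0,0,0],[0.4,0,0,1,0,0,0],[0.4,0,0,1,0,0,0],[0.4,0,0,0.6,0,0,0],[0.4,0,0,0,0,0,0]]]' |grep -E "pos|force|width"
python3 - <<'E'
from h import *
c,im=shot('wrist','w5')
goal([.6483,.0547,.0085],98.9)
E
```

```text
tool_pos: [0.5625, -0.043, 0.0955]
wrist_force: [-0.5, 0.4, -0.7]
grip_width: 0.0496
gripper_force: 25.0
tool_pos: [0.6489, 0.0564, 0.0952]
wrist_force: [0.1, -0.5, -0.5]
grip_width: 0.0497
gripper_force: 25.0
tool_pos: [0.6461, 0.0535, 0.0564]
wrist_force: [-0.6, -0.0, -0.5]
grip_width: 0.0496
gripper_force: 25.0
shift [0.08 0.16 4.89] shift after turn [0.07 0.14 4.9 ] turn [-0.003  0.001  0.001] q7 -0.0 t 18.6167 w 0.049207750779240104
```

View pics/w5.png

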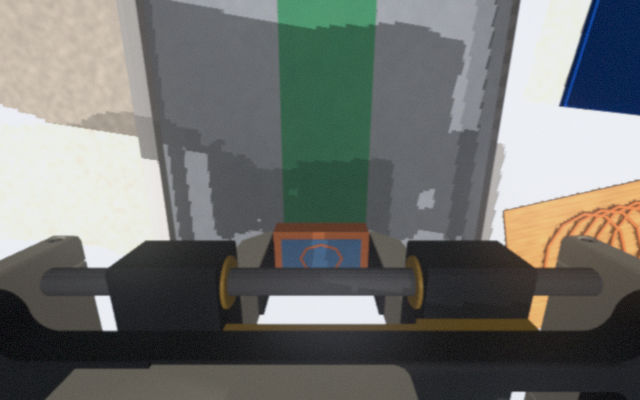

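```bash
cat > lat.py <<'E'
from h import *
import sys
c=cam('wrist');im=cv2.imread(f'pics/{sys.argv[1]}.png');hsv=cv2.cvtColor(im,cv2.COLOR_BGR2HSV)
m=cv2.inRange(hsv,(60,65,10),(95,255,255)); o,M=state(); out=[]
for v in range(20,int(sys.argv[2]),10):
    u=np.where(m[v,240:420])[0]+240
    L,Rr=[M.T@(plane(c,(x,v),.006)-o['tool_pos'])*1000 for x in (u.min()-.5,u.max()+.5)]
    out.append(((L+Rr)/2)[:2].tolist()+[Rr[1]-L[1]])
out=np.array(out); f=np.polyfit(out[:,0],out[:,1],1)
print('strip centre tool-y (mm) at tool x=0:',f[1],'mean',np.median(out[:,1]),'slope deg',np.degrees(f[0]),'width',np.median(out[:,2]))
E
python3 lat.py w5 215
```

```text
strip centre tool-y (mm) at tool x=0: 2.99696644949373 mean 3.5099152055316107 slope deg 0.41904597967987844 width 60.1734690291745
```

```bash
python3 -m jog '[[[0.4,0.1,0.23,1,0,0,0],[0.4,0,0,1,0,0,0],[0.4,0,0,1,0,0,0],[0.4,0,0,1,0,0,0],[0.4,0,0,0.4,0,0,0]]]' |grep -E "pos|force|width"
python3 -m jog '[[[0.4,0,0,0.2,0,0,0],[0.4,0,0,0.1,0,0,0],[0.4,0,0,0,0,0,0]]]' |grep -E "pos|force|width"
python3 -m jog '[[[0.4,-0.2,0,0,0,0,0],[0.4,-0.2,0,0,0,0,0],[0.4,0,0,0,0,0,0]]]' |grep -E "pos|force|width"
```

```text
tool_pos: [0.6491, 0.0565, 0.0123]
wrist_force: [-0.4, 0.3, -1.1]
grip_width: 0.0499
gripper_force: 25.0
tool_pos: [0.6508, 0.0568, 0.0116]
wrist_force: [0.2, -0.8, -1.6]
grip_width: 0.0496
gripper_force: 25.0
tool_pos: [0.6519, 0.0519, 0.0123]
wrist_force: [-0.8, 0.2, -1.0]
grip_width: 0.0495
gripper_force: 25.0
```

```bash
python3 -m jog '[[[0.4,0,0,0.1,0,0,0],[0.4,0,0,0.1,0,0,0],[0.4,0,0,0,0,0,0]]]' |grep -E "pos|force"
python3 -m jog '[[[0.4,-0.1,0,0,0,0,0],[0.4,-0.1,0,0,0,0,0],[0.4,0,0,0,0,0,0]]]' |grep -E "pos|force"
python3 -m jog '[[[0.4,-0.1,0,0,0,0,0],[0.4,-0.1,0,0,0,0,0],[0.4,0,0,0,0,0,0]]]' |grep -E "pos|force"
```

```text
tool_pos: [0.6512, 0.0528, 0.0096]
wrist_force: [-0.6, 0.5, -0.1]
gripper_force: 25.0
tool_pos: [0.6517, 0.0504, 0.0098]
wrist_force: [-0.7, -0.6, -0.4]
gripper_force: 25.0
tool_pos: [0.652, 0.0484, 0.0098]
wrist_force: [-0.5, 0.0, -0.2]
gripper_force: 25.0
```

```bash
python3 -m jog '[[[0.4,-0.1,0,0,0,0,0],[0.4,-0.1,0,0,0,0,0],[0.4,0,0,0,0,0,0]]]' |grep -E "pos|force"
python3 -m jog '[[[0.4,-0.1,0,0,0,0,0],[0.4,-0.1,0,0,0,0,0],[0.4,0,0,0,0,0,0]]]' |grep -E "pos|force"
```

```text
tool_pos: [0.6523, 0.0471, 0.0098]
wrist_force: [-0.7, 0.9, -0.5]
gripper_force: 25.0
tool_pos: [0.6523, 0.047, 0.0098]
wrist_force: [-1.1, 4.9, -0.7]
gripper_force: 25.0
```

```bash
python3 -m jog '[[[0.4,-0.1,0,0,0,0,0],[0.4,0,0,0.1,0,0,0],[0.4,0,0,0,0,0,0]]]' |grep -E "pos|force"
python3 -m jog '[[[0.8,0,0,0,0,0,0],[0.8,0,0,0,0,0,0],[0.8,0,0,0,0,0,0],[0.8,0,0,0,0,0,0]]]' |grep -E "pos|force|width"
python3 -m jog '[[[1,0,0,-1,0,0,0],[1,0,0,-2,0,0,0],[1,0,0,-3,0,0,0],[1,0,0,-3,0,0,0],[1,0,0,-3,0,0,0]]]' |grep -E "pos|force"
python3 -m jog '[[[1,0,0,0,0,0,0],[1,0,0,0,0,0,0],[1,0,0,0,0,0,0]]]' |grep -E "pos|force"
python3 - <<'E'
from h import *
c,im=shot('wrist','w6')
plaques(c,im,z=.02)
E
python3 lat.py w6 120
```

```text
tool_pos: [0.6524, 0.047, 0.0089]
wrist_force: [-1.5, 6.7, -0.0]
gripper_force: 25.0
tool_pos: [0.6533, 0.0432, 0.009]
wrist_force: [0.8, 0.5, 0.7]
grip_width: 0.0711
gripper_force: 0.4
tool_pos: [0.6523, 0.0429, 0.1305]
wrist_force: [-0.0, -0.2, -0.3]
gripper_force: 0.0
tool_pos: [0.6525, 0.0432, 0.1291]
wrist_force: [-0.6, 0.5, 0.4]
gripper_force: 0.0
[501.2 -71.5  60.7  24.9  86.3] px [153 283] bgr [55 59 61]
[652.2  48.   50.1  31.2   9. ] px [321 191] bgr [107  84  67]
strip centre tool-y (mm) at tool x=0: -2.277769970285146 mean -1.6056150721147189 slope deg 0.3907079214592142 width 59.363104418970075
```

View pics/w6.png

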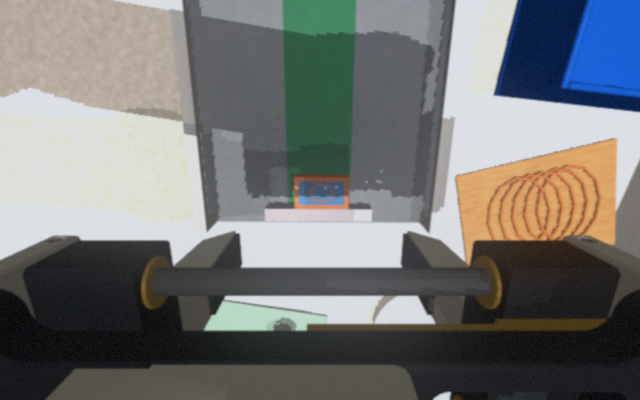

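Blue is flush against the stop at (321,191). The stop bar centre (318.5) and the strip margins both show it about 2 mm too far toward +x, so I'll nudge it over.

```bash
python3 -m jog '[[[0.8,0.4,-0.1,3,0,0,0],[0.8,0,0,3,0,0,0],[0.8,0,0,3,0,0,0],[0.8,0,0,2,0,0,0],[0.8,0,0,0.5,0,0,0]]]' |grep -E "pos|force"
python3 -m jog '[[[0.8,0,0,0.4,0,0,0],[0.4,0,0,0,0,0,0],[0.4,0,0,0,0,0,0],[0.4,0,0,0,0,0,0],[0.4,0,0,0,0,0,0]]]' 15|grep -E "pos|force|width"
python3 -m jog '[[[0.4,0,0,0,0,0,0],[0.4,0,0,0,0,0,0],[0.4,0,0,0,0,0,0]]]' |grep -E "pos|force|width"
python3 -c "
from h import *
o,M=state();p=o['tool_pos'];a=np.radians(8.9);print(p@[np.cos(a),np.sin(a),0],p@[-np.sin(a),np.cos(a),0])"
```

```text
tool_pos: [0.6461, 0.047, 0.0077]
wrist_force: [-1.6, 0.6, -0.3]
gripper_force: 0.0
tool_pos: [0.6524, 0.0477, 0.0114]
wrist_force: [-0.2, 0.1, -0.5]
grip_width: 0.0511
gripper_force: 0.0
tool_pos: [0.6523, 0.0478, 0.0113]
wrist_force: [-1.0, 0.5, 5.3]
grip_width: 0.0498
gripper_force: 15.0
0.6518595619258025 -0.05369196261440199
```

```bash
python3 -m jog '[[[0.4,0,-0.1,0,0,0,0],[0.4,0,-0.11,0,0,0,0],[0.4,-0.1,0,0,0,0,0],[0.4,-0.1,0,0,0,0,0],[0.4,0,0,0,0,0,0]]]' |grep -E "pos|force|width"
python3 -m jog '[[[0.4,-0.1,0,0,0,0,0],[0.4,0,0,0,0,0,0]]]' |grep -E "pos|force|width"
python3 -c "
from h import *
o,M=state();p=o['tool_pos'];a=np.radians(8.9);print(p@[np.cos(a),np.sin(a),0],p@[-np.sin(a),np.cos(a),0])"
```

```text
tool_pos: [0.6512, 0.0475, 0.0113]
wrist_force: [1.9, 3.1, 6.9]
grip_width: 0.0496
gripper_force: 15.0
tool_pos: [0.6511, 0.0475, 0.0113]
wrist_force: [1.4, 4.1, 6.2]
grip_width: 0.0495
gripper_force: 15.0
0.6506389351736844 -0.05383992037019796
```

```bash
python3 -m jog '[[[0.4,0,-0.1,0,0,0,0],[0.4,0,0,0,0,0,0],[0.4,-0.05,0,0,0,0,0],[0.4,0,0,0,0,0,0]]]' |grep -E "pos|force|width"
python3 -c "
from h import *
o,M=state();p=o['tool_pos'];a=np.radians(8.9);print(p@[np.cos(a),np.sin(a),0],p@[-np.sin(a),np.cos(a),0])"
python3 -m jog '[[[0.8,0,0,0,0,0,0],[0.8,0,0,0,0,0,0],[0.8,0,0,0,0,0,0],[0.8,0,0,0,0,0,0]]]' |grep -E "pos|force|width"
python3 -m jog '[[[1,0,0,-1,0,0,0],[1,0,0,-2,0,0,0],[1,0,0,-3,0,0,0],[1,0,0,-3,0,0,0],[1,0,0,-3,0,0,0]]]' |grep -E "pos|force"
python3 -m jog '[[[1,-2,-2,-2,0,0,0],[1,-2,-2,-2,0,0,0],[1,-2,-2,-2,0,0,0],[1,-2,-2,0,0,0,0],[1,-2,-2,0,0,0,0]]]' |grep -E "pos|force"
python3 -m jog '[[[1,0,0,0,0,0,0],[1,0,0,0,0,0,0],[1,0,0,0,0,0,0]]]' |grep -E "pos|force"
python3 - <<'E'
from h import *
c,im=shot('wrist','w7')
plaques(c,im)
plaques(c,im,z=.02)
goal([.481,-.2265,.10],93.8)
E
```

```text
tool_pos: [0.6508, 0.0474, 0.0113]
wrist_force: [3.0, 4.9, 6.2]
grip_width: 0.0499
gripper_force: 15.0
0.6503031721379339 -0.0538647594300272
tool_pos: [0.6475, 0.0428, 0.009]
wrist_force: [0.5, 0.6, -0.1]
grip_width: 0.0713
gripper_force: 0.0
tool_pos: [0.648, 0.0433, 0.1312]
wrist_force: [-0.3, -1.0, 0.5]
gripper_force: 0.0
tool_pos: [0.5656, -0.0721, 0.1923]
wrist_force: [-0.1, -0.1, 0.2]
gripper_force: 0.0
tool_pos: [0.5657, -0.0704, 0.1903]
wrist_force: [0.9, 1.0, 0.1]
gripper_force: 0.0
[651.1  47.4  52.5  29.9   9. ] px [420  83] bgr [134 100  67]
[650.2  47.   52.1  29.6   9. ] px [420  83] bgr [134 100  67]
shift [-14.15 -10.87   9.  ] shift after turn [-15.09  -9.52   9.01] turn [ 0.001 -0.     0.092] q7 0.22 t 25.55 w 0.0916186532502409
```

```bash
python3 -m jog '[[[1,0,0,0,0,0,0.092],[1,-2.5,-1.58,1.5,0,0,0],[1,-2.5,-1.58,1.5,0,0,0],[1,-2.5,-1.58,1.5,0,0,0],[1,-2.5,-1.58,1.5,0,0,0]]]' |grep -E "pos|force"
python3 -m jog '[[[1,-2.5,-1.58,1.5,0,0,0],[1,-2.5,-1.58,1.5,0,0,0],[1,0,0,0,0,0,0],[1,0,0,0,0,0,0],[1,0,0,0,0,0,0]]]' |grep -E "pos|force"
python3 - <<'E'
from h import *
c,im=shot('wrist','w8')
P=plaques(c,im)
x,y,a=min(P,key=lambda p:abs(p[1]+.2265)+abs(p[0]-.481))
goal([x,y,.0055],a+90)
E
```

```text
tool_pos: [0.5094, -0.174, 0.1291]
wrist_force: [0.5, -0.7, -0.3]
gripper_force: 0.0
tool_pos: [0.4819, -0.2253, 0.0997]
wrist_force: [1.9, 0.8, -0.3]
gripper_force: 0.0
[ 480.7 -226.1   49.4   31.5    3.8] px [318 206] bgr [43 48 45]
shift [-0.11 -0.19  9.45] shift after turn [-0.11 -0.18  9.45] turn [ 0.001 -0.     0.002] q7 0.48 t 26.4333 w 0.09187114571641374
```

```bash
python3 -m jog '[[[1,-0.1,-0.15,2,0,0,0],[1,0,0,2,0,0,0],[1,0,0,2,0,0,0],[1,0,0,2,0,0,0],[0.8,0,0,1,0,0,0]]]' |grep -E "pos|force"
python3 -m jog '[[[0.7,0,0,0.4,0,0,0],[0.6,0,0,0,0,0,0],[0.4,0,0,0,0,0,0],[0.4,0,0,0,0,0,0],[0.4,0,0,0,0,0,0]]]' 25 |grep -E "pos|force|width"
python3 -m jog '[[[0.4,0,0,0,0,0,0],[0.4,0,0,0,0,0,0],[0.4,0,0,0,0,0,0],[0.4,0,0,0,0,0,0]]]' |grep -E "pos|force|width"
python3 -m jog '[[[0.4,0,0,-1,0,0,0],[0.4,0,0,-2,0,0,0],[0.4,0,0,-2,0,0,-0.045],[0.4,0,0,-2,0,0,-0.045],[0.4,0,0,-2,0,0,0]]]' |grep -E "pos|force|width"
python3 -c "
from h import *
a=np.radians(8.9);ex=np.array([np.cos(a),np.sin(a)]);ey=np.array([-ex[1],ex[0]])
p=.650*ex+(-.0538+.030+.007)*ey;print(p)
goal([*p,.10],98.9)"
```

```text
tool_pos: [0.48, -0.2253, 0.0084]
wrist_force: [-0.6, 0.4, -0.4]
gripper_force: 0.0
tool_pos: [0.4804, -0.2281, 0.0069]
wrist_force: [-0.3, 0.9, 1.5]
grip_width: 0.0566
gripper_force: 0.0
tool_pos: [0.4801, -0.2281, 0.0067]
wrist_force: [-1.2, 0.9, 5.6]
grip_width: 0.0493
gripper_force: 25.0
tool_pos: [0.4789, -0.2277, 0.0971]
wrist_force: [-0.7, -0.5, -1.2]
grip_width: 0.0495
gripper_force: 25.0
[0.64477305 0.08396403]
shift [28.17 21.28 -0.3 ] shift after turn [28.22 21.21 -0.29] turn [-0.     0.     0.002] q7 0.56 t 28.0167 w 0.04946198814950458
```

```bash
python3 -m jog '[[[0.4,2.35,1.77,0,0,0,0],[0.4,2.35,1.77,0,0,0,0],[0.4,2.35,1.77,0,0,0,0],[0.4,2.35,1.77,0,0,0,0],[0.4,2.35,1.77,0,0,0,0]]]' |grep -E "pos|width"
python3 -m jog '[[[0.4,2.35,1.77,0,0,0,0],[0.4,2.35,1.77,0,0,0,0],[0.4,2.35,1.77,0,0,0,0],[0.4,2.35,1.77,0,0,0,0],[0.4,2.35,1.77,0,0,0,0]]]' |grep -E "pos|width"
python3 -m jog '[[[0.4,2.35,1.77,0,0,0,0],[0.4,2.35,1.77,0,0,0,0],[0.4,0,0,0,0,0,0],[0.4,0,0,0,0,0,0],[0.4,0,0,0,0,0,0]]]' |grep -E "pos|width|force"
python3 -c "
from h import *
goal([.64477,.08396,.0115],98.9)"
```

```text
tool_pos: [0.5488, -0.0968, 0.0964]
grip_width: 0.0494
tool_pos: [0.618, 0.0331, 0.0962]
grip_width: 0.0497
tool_pos: [0.6448, 0.083, 0.0957]
wrist_force: [-0.6, -1.3, -0.8]
grip_width: 0.0497
gripper_force: 25.0
shift [0.1  0.02 8.42] shift after turn [0.09 0.01 8.42] turn [-0.001  0.001  0.   ] q7 -0.03 t 29.2667 w 0.04966503815106919
```

```bash
python3 -m jog '[[[0.4,0.1,0,2,0,0,0],[0.4,0,0,2,0,0,0],[0.4,0,0,2,0,0,0],[0.4,0,0,1.5,0,0,0],[0.4,0,0,0.6,0,0,0]]]' |grep -E "pos|force"
python3 -m jog '[[[0.4,0,0,0.3,0,0,0],[0.4,0,0,0,0,0,0],[0.4,0,0,0,0,0,0]]]' |grep -E "pos|force"
python3 -m jog '[[[0.4,-0.2,0,0,0,0,0],[0.4,-0.2,0,0,0,0,0],[0.4,0,0,0,0,0,0]]]' |grep -E "pos|force"
python3 -c "
from h import *
o,M=state();p=o['tool_pos'];a=np.radians(8.9);print(p@[np.cos(a),np.sin(a),0],p@[-np.sin(a),np.cos(a),0])"
```

```text
tool_pos: [0.6431, 0.0824, 0.0123]
wrist_force: [-0.9, -1.4, -1.8]
gripper_force: 25.0
tool_pos: [0.6461, 0.0846, 0.0126]
wrist_force: [0.6, -0.2, -0.4]
gripper_force: 25.0
tool_pos: [0.6467, 0.08, 0.0127]
wrist_force: [0.3, -1.2, -0.8]
gripper_force: 25.0
0.6513366847784403 -0.02102154010522619
```

```bash
python3 -m jog '[[[0.4,0,-0.13,0.15,0,0,0],[0.4,0,0,0.1,0,0,0],[0.4,0,0,0,0,0,0]]]' |grep -E "pos|force"
python3 -m jog '[[[0.4,-0.1,0,0,0,0,0],[0.4,-0.1,0,0,0,0,0],[0.4,0,0,0,0,0,0]]]' |grep -E "pos|force"
python3 -m jog '[[[0.4,-0.1,0,0,0,0,0],[0.4,-0.1,0,0,0,0,0],[0.4,0,0,0,0,0,0]]]' |grep -E "pos|force"
python3 -c "
from h import *
o,M=state();p=o['tool_pos'];a=np.radians(8.9);print(p@[np.cos(a),np.sin(a),0],p@[-np.sin(a),np.cos(a),0])"
```

```text
tool_pos: [0.6447, 0.0805, 0.0098]
wrist_force: [-2.0, -1.0, 4.3]
gripper_force: 25.0
tool_pos: [0.6453, 0.0795, 0.0098]
wrist_force: [-1.7, 1.5, 4.5]
gripper_force: 25.0
tool_pos: [0.646, 0.0775, 0.0098]
wrist_force: [-0.2, 2.3, 5.0]
gripper_force: 25.0
0.650196344817106 -0.023364205101330672
```

```bash
python3 -m jog '[[[0.4,-0.1,0,0,0,0,0],[0.4,-0.1,0,0,0,0,0],[0.4,0,0,0,0,0,0]]]' |grep -E "pos|force"
python3 -m jog '[[[0.4,-0.1,0,0,0,0,0],[0.4,-0.1,0,0,0,0,0],[0.4,0,0,0,0,0,0]]]' |grep -E "pos|force"
python3 -c "
from h import *
o,M=state();p=o['tool_pos'];a=np.radians(8.9);print(p@[np.cos(a),np.sin(a),0],p@[-np.sin(a),np.cos(a),0])"
```

```text
tool_pos: [0.6463, 0.0757, 0.0098]
wrist_force: [-0.5, 3.6, 5.8]
gripper_force: 25.0
tool_pos: [0.6464, 0.0757, 0.0098]
wrist_force: [-1.5, 5.2, 6.1]
gripper_force: 25.0
0.6502806730229898 -0.02522609215129175
```

```bash
python3 -m jog '[[[0.8,0,0,0,0,0,0],[0.8,0,0,0,0,0,0],[0.8,0,0,0,0,0,0],[0.8,0,0,0,0,0,0]]]' |grep -E "force|width"
python3 -m jog '[[[1,0,0,-1,0,0,0],[1,0,0,-2,0,0,0],[1,0,0,-3,0,0,0],[1,0,0,-3,0,0,0],[1,0,0,-3,0,0,0]]]' |grep -E "pos|force"
python3 -m jog '[[[1,-2.5,-1.5,-2,0,0,0],[1,-2.5,-1.5,-2,0,0,0],[1,-2.5,-1.5,-2,0,0,0],[1,-2.5,-1.5,0,0,0,0],[1,-2.5,-1.5,0,0,0,0]]]' |grep -E "pos|force"
python3 -m jog '[[[1,-2,0,0,0,0,0],[1,-2,0,0,0,0,0],[1,0,0,0,0,0,0],[1,0,0,0,0,0,0],[1,0,0,0,0,0,0]]]' |grep -E "pos|force"
python3 - <<'E'
from h import *
c,im=shot('wrist','w9')
P=plaques(c,im)
goal([.5932,-.272,.10],113.1)
E
```

```text
wrist_force: [0.9, 0.8, -0.8]
grip_width: 0.0709
gripper_force: 0.0
tool_pos: [0.6456, 0.0723, 0.1309]
wrist_force: [0.0, -0.8, 0.7]
gripper_force: 0.0
tool_pos: [0.5918, -0.064, 0.1921]
wrist_force: [0.4, -0.5, -0.1]
gripper_force: 0.0
tool_pos: [0.5973, -0.1009, 0.1895]
wrist_force: [-0.0, 1.3, 0.1]
gripper_force: 0.0
[ 592.3 -269.1   51.    37.1   23.5] px [296 309] bgr [ 28 163 166]
shift [-16.9   -3.1    8.93] shift after turn [-15.64  -7.12   8.94] turn [ 0.    -0.001 -0.246] q7 0.28 t 33.0667 w 0.09162394266569669
```

View pics/w9.png

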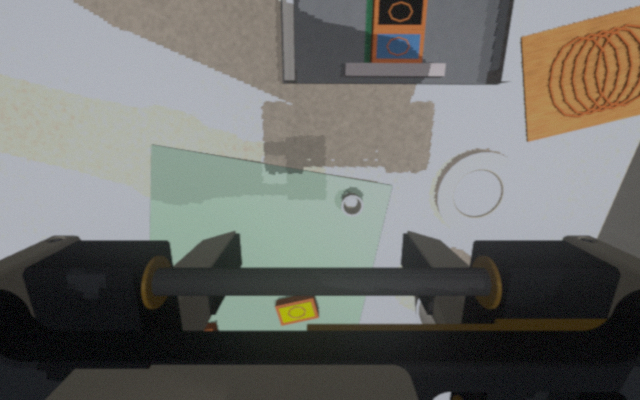

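Black and blue sit tight in line against the stop (upper right, 400,12 and 398,46). Amber is next.

```bash
python3 -m jog '[[[1,0,0,0,0,0,-0.123],[1,0,0,0,0,0,-0.123],[1,-2.6,-1.19,1.5,0,0,0],[1,-2.6,-1.19,1.5,0,0,0],[1,-2.6,-1.19,1.5,0,0,0]]]' |grep -E "pos|force"
python3 -m jog '[[[1,-2.6,-1.19,1.5,0,0,0],[1,-2.6,-1.19,1.5,0,0,0],[1,-2.6,-1.19,1.5,0,0,0],[1,0,0,0,0,0,0],[1,0,0,0,0,0,0]]]' |grep -E "pos|force"
python3 -m jog '[[[1,0,0,0,0,0,0],[1,0,0,0,0,0,0]]]' |grep -E "pos|force"
python3 - <<'E'
from h import *
c,im=shot('wrist','w10')
P=plaques(c,im)
x,y,a=min(P,key=lambda p:abs(p[1]+.272)+abs(p[0]-.593))
goal([x,y,.006],a+90)
E
```

```text
tool_pos: [0.5959, -0.1859, 0.1443]
wrist_force: [-0.2, -0.0, 1.3]
gripper_force: 0.0
tool_pos: [0.5913, -0.2742, 0.0978]
wrist_force: [0.8, 0.9, 0.8]
gripper_force: 0.0
tool_pos: [0.5939, -0.2706, 0.0999]
wrist_force: [0.1, 0.7, 0.4]
gripper_force: 0.0
[ 469.3 -334.4   53.9   33.5   15. ] px [154 216] bgr [189 196 192]
[ 592.7 -272.2   49.4   31.5   23.1] px [318 206] bgr [ 35 109 131]
shift [-0.08 -0.19  9.41] shift after turn [-0.08 -0.17  9.41] turn [0.002 0.    0.001] q7 0.79 t 34.1167 w 0.09150337206181278
```

```bash
python3 -m jog '[[[1,-0.08,-0.15,2,0,0,0],[1,0,0,2,0,0,0],[1,0,0,2,0,0,0],[1,0,0,2,0,0,0],[0.8,0,0,1,0,0,0]]]' |grep -E "pos|force"
python3 -m jog '[[[0.7,0,0,0.4,0,0,0],[0.6,0,0,0,0,0,0],[0.4,0,0,0,0,0,0],[0.4,0,0,0,0,0,0],[0.4,0,0,0,0,0,0]]]' 25 |grep -E "pos|force|width"
python3 -m jog '[[[0.4,0,0,0,0,0,0],[0.4,0,0,0,0,0,0],[0.4,0,0,0,0,0,0],[0.4,0,0,0,0,0,0]]]' |grep -E "pos|force|width"
python3 -m jog '[[[0.4,0,0,-1,0,0,0],[0.4,0,0,-2,0,0,0],[0.4,0,0,-2,0,0,0.08],[0.4,0,0,-2,0,0,0.08],[0.4,0,0,-2,0,0,0.08]]]' |grep -E "pos|force|width"
python3 -c "
from h import *
a=np.radians(8.9);ex=np.array([np.cos(a),np.sin(a)]);ey=np.array([-ex[1],ex[0]])
p=.650*ex+(-.0538+.060+.007)*ey;print(p)
goal([*p,.10],98.9)"
```

```text
tool_pos: [0.5912, -0.2724, 0.0077]
wrist_force: [-0.6, -0.3, -0.2]
gripper_force: 0.0
tool_pos: [0.5927, -0.2751, 0.0068]
wrist_force: [0.9, -0.3, 0.4]
grip_width: 0.0567
gripper_force: 0.0
tool_pos: [0.5924, -0.2751, 0.0065]
wrist_force: [-0.8, 0.8, 5.9]
grip_width: 0.0497
gripper_force: 25.0
tool_pos: [0.591, -0.2746, 0.0964]
wrist_force: [-1.0, -0.7, -0.6]
grip_width: 0.0498
gripper_force: 25.0
[0.64013174 0.11360282]
shift [37.57 10.93 -0.36] shift after turn [37.6  10.86 -0.36] turn [-0.    -0.     0.002] q7 0.58 t 35.7 w 0.04981309236554731
```

```bash
python3 -m jog '[[[0.4,2.68,0.78,0,0,0,0],[0.4,2.68,0.78,0,0,0,0],[0.4,2.68,0.78,0,0,0,0],[0.4,2.68,0.78,0,0,0,0],[0.4,2.68,0.78,0,0,0,0]]]' |grep -E "pos|width"
python3 -m jog '[[[0.4,2.68,0.78,0,0,0,0],[0.4,2.68,0.78,0,0,0,0],[0.4,2.68,0.78,0,0,0,0],[0.4,2.68,0.78,0,0,0,0],[0.4,2.68,0.78,0,0,0,0]]]' |grep -E "pos|width"
python3 -m jog '[[[0.4,2.68,0.78,0,0,0,0],[0.4,2.68,0.78,0,0,0,0],[0.4,2.68,0.78,0,0,0,0],[0.4,2.68,0.78,0,0,0,0],[0.4,0,0,0,0,0,0]]]' |grep -E "pos|width"
python3 -m jog '[[[0.4,0,0,0,0,0,0],[0.4,0,0,0,0,0,0],[0.4,0,0,0,0,0,0]]]' |grep -E "pos|width"
python3 -c "
from h import *
goal([.64013,.1136,.0115],98.9)"
```

```text
tool_pos: [0.6082, -0.1349, 0.0957]
grip_width: 0.0496
tool_pos: [0.6251, 0.0036, 0.0956]
grip_width: 0.0498
tool_pos: [0.6385, 0.1228, 0.0957]
grip_width: 0.0495
tool_pos: [0.6388, 0.1112, 0.0952]
grip_width: 0.0499
shift [0.23 0.17 8.37] shift after turn [0.22 0.17 8.37] turn [-0.     0.002  0.004] q7 -0.05 t 37.2 w 0.04989244667422669
```

```bash
python3 -m jog '[[[0.4,0.2,0.1,2,0,0,0],[0.4,0,0,2,0,0,0],[0.4,0,0,2,0,0,0],[0.4,0,0,1.5,0,0,0],[0.4,0,0,0.6,0,0,0]]]' |grep -E "pos|force"
python3 -m jog '[[[0.4,0,0,0.2,0,0,0],[0.4,0,0,0,0,0,0],[0.4,0,0,0,0,0,0],[0.4,0,0,0,0,0,0]]]' |grep -E "pos|force"
python3 -c "
from h import *
o,M=state();p=o['tool_pos'];a=np.radians(8.9);print(p@[np.cos(a),np.sin(a),0],p@[-np.sin(a),np.cos(a),0]);goal([.64013,.1136,.0115],98.9)"
```

```text
tool_pos: [0.6379, 0.1132, 0.0117]
wrist_force: [-0.3, -0.9, -0.5]
gripper_force: 25.0
tool_pos: [0.6407, 0.1154, 0.0135]
wrist_force: [-0.5, -0.1, -0.3]
gripper_force: 25.0
0.6508814736132619 0.014874112850026384
shift [-0.17 -0.09  0.2 ] shift after turn [-0.17 -0.09  0.2 ] turn [0.002 0.    0.006] q7 -0.05 t 37.95 w 0.0499267393799829
```

```bash
python3 -m jog '[[[0.4,0,-0.09,0.15,0,0,0.005],[0.4,0,0,0.2,0,0,0],[0.4,-0.2,0,0,0,0,0],[0.4,-0.2,0,0,0,0,0],[0.4,0,0,0,0,0,0]]]' |grep -E "pos|force"
python3 -m jog '[[[0.4,-0.2,0,0,0,0,0],[0.4,-0.2,0,0,0,0,0],[0.4,0,0,0,0,0,0]]]' |grep -E "pos|force"
python3 -m jog '[[[0.4,-0.1,0,0,0,0,0],[0.4,-0.1,0,0,0,0,0],[0.4,0,0,0,0,0,0]]]' |grep -E "pos|force"
python3 -m jog '[[[0.4,-0.1,0,0,0,0,0],[0.4,-0.1,0,0,0,0,0],[0.4,0,0,0,0,0,0]]]' |grep -E "pos|force"
python3 -c "
from h import *
o,M=state();p=o['tool_pos'];a=np.radians(8.9);print(p@[np.cos(a),np.sin(a),0],p@[-np.sin(a),np.cos(a),0]);goal([.64013,.1136,.0115],98.9)"
```

```text
tool_pos: [0.6401, 0.1115, 0.0095]
wrist_force: [-0.1, 0.5, 4.5]
gripper_force: 25.0
tool_pos: [0.6407, 0.1077, 0.0095]
wrist_force: [0.8, 2.4, 6.3]
gripper_force: 25.0
tool_pos: [0.641, 0.1061, 0.0095]
wrist_force: [0.0, 2.3, 6.0]
gripper_force: 25.0
tool_pos: [0.6413, 0.1043, 0.0095]
wrist_force: [-0.5, 3.2, 5.0]
gripper_force: 25.0
0.6497190230702123 0.0038336685635068646
shift [ 0.94  0.03 -0.2 ] shift after turn [ 0.94  0.03 -0.2 ] turn [ 0.002 -0.001  0.002] q7 -0.03 t 39.1167 w 0.04977038548142075
```

```bash
python3 -m jog '[[[0.4,-0.1,0,0,0,0,0],[0.4,-0.1,0,0,0,0,0],[0.4,0,0,0,0,0,0]]]' |grep -E "pos|force"
python3 -m jog '[[[0.4,-0.1,0,0,0,0,0],[0.4,-0.05,0,0,0,0,0],[0.4,0,0,0,0,0,0]]]' |grep -E "pos|force"
python3 -m jog '[[[0.4,0,0,0,0,0,0]]]' |grep -E "pos|force"
```

```text
tool_pos: [0.6413, 0.1043, 0.0095]
wrist_force: [-1.5, 5.9, 5.5]
gripper_force: 25.0
tool_pos: [0.6413, 0.1043, 0.0095]
wrist_force: [-0.9, 8.0, 6.0]
gripper_force: 25.0
tool_pos: [0.6413, 0.1043, 0.0095]
wrist_force: [-1.2, 8.7, 5.0]
gripper_force: 25.0
```

```bash
python3 -m jog '[[[0.8,0,0,0,0,0,0],[0.8,0,0,0,0,0,0],[0.8,0,0,0,0,0,0],[0.8,0,0,0,0,0,0]]]' |grep -E "force|width"
python3 -m jog '[[[1,0,0,-1,0,0,0],[1,0,0,-2,0,0,0],[1,0,0,-3,0,0,0],[1,0,0,-3,0,0,0],[1,0,0,-3,0,0,0]]]' |grep -E "pos|force"
python3 -m jog '[[[1,-2.8,-1.5,-2,0,0,0],[1,-2.8,-1.5,-2,0,0,0],[1,-2.8,-1.5,-2,0,0,0],[1,-2.8,-1.5,0,0,0,0],[1,-2.8,-1.5,0,0,0,0]]]' |grep -E "pos|force"
python3 -m jog '[[[1,-2.8,-1.5,0,0,0,0],[1,-2.8,-1.5,0,0,0,0],[1,-2.8,-1.5,0,0,0,-0.05],[1,-2.8,-1.5,0,0,0,-0.05],[1,0,0,0,0,0,0]]]' |grep -E "pos|force"
python3 -m jog '[[[1,0,0,0,0,0,0],[1,0,0,0,0,0,0],[1,0,0,0,0,0,0]]]' |grep -E "pos|force"
python3 - <<'E'
from h import *
c,im=shot('wrist','w11')
P=plaques(c,im)
goal([.4693,-.335,.10],105)
E
```

```text
wrist_force: [1.2, 0.3, -0.8]
grip_width: 0.071
gripper_force: 0.0
tool_pos: [0.6409, 0.0993, 0.1303]
wrist_force: [2.1, 0.1, 0.6]
gripper_force: 0.0
tool_pos: [0.5894, -0.052, 0.1915]
wrist_force: [-0.5, -0.6, -0.6]
gripper_force: 0.0
tool_pos: [0.5454, -0.1799, 0.1897]
wrist_force: [-0.2, -1.0, -0.5]
gripper_force: 0.0
tool_pos: [0.5491, -0.1692, 0.1891]
wrist_force: [-0.6, 1.1, -0.6]
gripper_force: 0.0
[ 232.1 -305.5   46.7   25.2  -56.1] px [ 28 224] bgr [ 79 120 152]
shift [-14.01 -11.97   8.89] shift after turn [-13.97 -12.01   8.9 ] turn [ 0.001 -0.    -0.003] q7 0.54 t 41.5833 w 0.09178836730982799
```

```bash
python3 -m jog '[[[1,-2.33,-2,1.5,0,0,0],[1,-2.33,-2,1.5,0,0,0],[1,-2.33,-2,1.5,0,0,0],[1,-2.33,-2,1.5,0,0,0],[1,-2.33,-2,1.5,0,0,0]]]' |grep -E "pos|force"
python3 -m jog '[[[1,-2.33,-2,1.4,0,0,0],[1,0,0,0,0,0,0],[1,0,0,0,0,0,0],[1,0,0,0,0,0,0],[1,0,0,0,0,0,0]]]' |grep -E "pos|force"
python3 - <<'E'
from h import *
c,im=shot('wrist','w12')
P=plaques(c,im)
x,y,a=min(P,key=lambda p:abs(p[1]+.335)+abs(p[0]-.469))
goal([x,y,.006],a+90)
E
```

```text
tool_pos: [0.4819, -0.3083, 0.1133]
wrist_force: [-0.2, -0.2, -0.3]
gripper_force: 0.0
tool_pos: [0.4699, -0.3343, 0.1003]
wrist_force: [0.2, 0.1, -0.3]
gripper_force: 0.0
[ 467.7 -335.4   49.5   32.2   16.2] px [317 205] bgr [113 122 126]
shift [-0.04 -0.26  9.44] shift after turn [-0.04 -0.24  9.44] turn [ 0.002  0.    -0.023] q7 0.9 t 42.4667 w 0.09201352404245557
```

```bash
python3 -m jog '[[[1,0.15,-0.2,2,0,0,-0.02],[1,0,0,2,0,0,0],[1,0,0,2,0,0,0],[1,0,0,2,0,0,0],[0.8,0,0,1,0,0,0]]]' |grep -E "pos|force"
python3 -m jog '[[[0.7,0,0,0.4,0,0,0],[0.6,0,0,0,0,0,0],[0.4,0,0,0,0,0,0],[0.4,0,0,0,0,0,0],[0.4,0,0,0,0,0,0]]]' 25 |grep -E "pos|force|width"
python3 -m jog '[[[0.4,0,0,0,0,0,0],[0.4,0,0,0,0,0,0],[0.4,0,0,0,0,0,0],[0.4,0,0,0,0,0,0]]]' |grep -E "pos|force|width"
python3 -m jog '[[[0.4,0,0,-1,0,0,0],[0.4,0,0,-2,0,0,0],[0.4,0,0,-2,0,0,0.06],[0.4,0,0,-2,0,0,0.06],[0.4,0,0,-2,0,0,0]]]' |grep -E "pos|force|width"
python3 -c "
from h import *
a=np.radians(8.9);ex=np.array([np.cos(a),np.sin(a)]);ey=np.array([-ex[1],ex[0]])
p=.650*ex+(-.0538+.090+.008)*ey;print(p)
goal([*p,.10],98.9)"
```

```text
tool_pos: [0.466, -0.3332, 0.0082]
wrist_force: [-0.2, -0.1, -0.1]
gripper_force: 0.0
tool_pos: [0.4667, -0.3359, 0.0071]
wrist_force: [-0.3, 0.1, -0.4]
grip_width: 0.0564
gripper_force: 0.0
tool_pos: [0.4665, -0.3358, 0.0068]
wrist_force: [-0.6, 0.3, 6.4]
grip_width: 0.0496
gripper_force: 25.0
tool_pos: [0.4653, -0.3351, 0.097]
wrist_force: [0.1, -0.8, -0.4]
grip_width: 0.0498
gripper_force: 25.0
[0.63533571 0.14422958]
shift [44.77 24.12 -0.3 ] shift after turn [44.73 24.21 -0.3 ] turn [-0.    -0.    -0.002] q7 0.81 t 44.05 w 0.0498320519129579
```

```bash
python3 -m jog '[[[0.4,2.61,1.42,0,0,0,0],[0.4,2.61,1.42,0,0,0,0],[0.4,2.61,1.42,0,0,0,0],[0.4,2.61,1.42,0,0,0,0],[0.4,2.61,1.42,0,0,0,0]]]' |grep -E "pos|width"
python3 -m jog '[[[0.4,2.61,1.42,0,0,0,0],[0.4,2.61,1.42,0,0,0,0],[0.4,2.61,1.42,0,0,0,0],[0.4,2.61,1.42,0,0,0,0],[0.4,2.61,1.42,0,0,0,0]]]' |grep -E "pos|width"
python3 -m jog '[[[0.4,2.61,1.42,0,0,0,0],[0.4,2.61,1.42,0,0,0,0],[0.4,2.61,1.42,0,0,0,0],[0.4,2.61,1.42,0,0,0,0],[0.4,2.2,1.42,0,0,0,0]]]' |grep -E "pos|width"
python3 -m jog '[[[0.4,1.6,1.42,0,0,0,0],[0.4,1.6,1.42,0,0,0,0],[0.4,0,0,0,0,0,0],[0.4,0,0,0,0,0,0],[0.4,0,0,0,0,0,0]]]' |grep -E "pos|width"
python3 - <<'E'
from h import *
shot('side','s2');shot('scene','sc2')
goal([.6358,.1415,.0115],98.9)
E
```

```text
tool_pos: [0.5155, -0.1941, 0.0964]
grip_width: 0.0495
tool_pos: [0.5653, -0.054, 0.0962]
grip_width: 0.0496
tool_pos: [0.6155, 0.083, 0.0961]
grip_width: 0.0493
tool_pos: [0.6381, 0.1156, 0.0956]
grip_width: 0.0499
shift [2.7  0.18 8.41] shift after turn [2.69 0.18 8.42] turn [-0.001  0.001 -0.001] q7 -0.02 t 45.8167 w 0.04958810504471047
```

View pics/sc2.png

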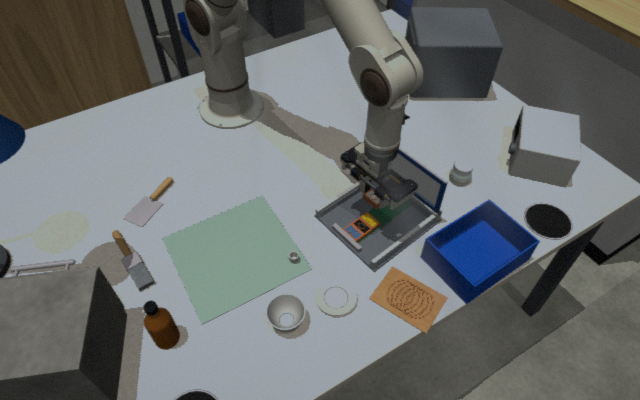

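The row of three is on the tray, white is in the gripper above it, and there is clearance to the upright cover (about 420,175).

```bash
python3 -m jog '[[[0.4,1,0.05,0,0,0,0],[0.4,1,0.05,0,0,0,0],[0.4,0.75,0,0,0,0,0],[0.4,0,0,0,0,0,0],[0.4,0,0,0,0,0,0]]]' |grep -E "pos|force"
python3 -m jog '[[[0.4,0,0,2,0,0,0],[0.4,0,0,2,0,0,0],[0.4,0,0,2,0,0,0],[0.4,0,0,1.5,0,0,0],[0.4,0,0,0.6,0,0,0]]]' |grep -E "pos|force"
python3 -m jog '[[[0.4,0,0,0.1,0,0,0],[0.4,0,0,0,0,0,0],[0.4,0,0,0,0,0,0],[0.4,0,0,0,0,0,0]]]' |grep -E "pos|force"
python3 -c "
from h import *
o,M=state();p=o['tool_pos'];a=np.radians(8.9);print(p@[np.cos(a),np.sin(a),0],p@[-np.sin(a),np.cos(a),0]);goal([.6358,.1415,.0098],98.9)"
```

```text
tool_pos: [0.6351, 0.1455, 0.0957]
wrist_force: [-1.2, -0.3, -0.3]
gripper_force: 25.0
tool_pos: [0.6337, 0.1429, 0.012]
wrist_force: [-1.0, 0.5, -1.1]
gripper_force: 25.0
tool_pos: [0.6366, 0.1441, 0.0151]
wrist_force: [-0.3, 0.4, -1.2]
gripper_force: 25.0
0.651226495823493 0.043890563196254596
shift [-0.25 -0.12  0.53] shift after turn [-0.25 -0.12  0.53] turn [0.002 0.    0.001] q7 -0.06 t 46.9833 w 0.049330020970179696
```

```bash
python3 -m jog '[[[0.4,0,-0.12,0.3,0,0,0],[0.4,0,0,0.22,0,0,0],[0.4,-0.1,0,0,0,0,0],[0.4,-0.1,0,0,0,0,0],[0.4,0,0,0,0,0,0]]]' |grep -E "pos|force"
python3 -m jog '[[[0.4,-0.1,0,0,0,0,0],[0.4,-0.1,0,0,0,0,0],[0.4,0,0,0,0,0,0]]]' |grep -E "pos|force"
python3 -m jog '[[[0.4,-0.1,0,0,0,0,0],[0.4,-0.1,0,0,0,0,0],[0.4,0,0,0,0,0,0]]]' |grep -E "pos|force"
python3 -m jog '[[[0.4,-0.1,0,0,0,0,0],[0.4,-0.1,0,0,0,0,0],[0.4,0,0,0,0,0,0]]]' |grep -E "pos|force"
python3 -c "
from h import *
o,M=state();p=o['tool_pos'];a=np.radians(8.9);print(p@[np.cos(a),np.sin(a),0],p@[-np.sin(a),np.cos(a),0]);goal([.6358,.1415,.0098],98.9)"
```

```text
tool_pos: [0.6354, 0.1429, 0.0098]
wrist_force: [-1.5, 2.3, 6.1]
gripper_force: 25.0
tool_pos: [0.6359, 0.1409, 0.0098]
wrist_force: [-0.8, 2.3, 5.4]
gripper_force: 25.0
tool_pos: [0.6363, 0.139, 0.0098]
wrist_force: [0.1, 2.3, 5.1]
gripper_force: 25.0
tool_pos: [0.6366, 0.1371, 0.0098]
wrist_force: [-0.5, 1.3, 4.6]
gripper_force: 25.0
0.650166601173565 0.03697115698031657
shift [ 0.45 -0.01 -0.  ] shift after turn [ 0.45 -0.01 -0.  ] turn [ 0.003 -0.001  0.002] q7 -0.05 t 48.15 w 0.049776954250687525
```

```bash
python3 -m jog '[[[0.4,-0.1,0,0,0,0,0],[0.4,-0.1,0,0,0,0,0],[0.4,0,0,0,0,0,0]]]' |grep -E "pos|force"
python3 -m jog '[[[0.4,-0.1,0,0,0,0,0],[0.4,-0.1,0,0,0,0,0],[0.4,0,0,0,0,0,0]]]' |grep -E "pos|force"
python3 -m jog '[[[0.4,-0.1,0,0,0,0,0],[0.4,0,0,0,0,0,0],[0.4,0,0,0,0,0,0]]]' |grep -E "pos|force"
```

```text
tool_pos: [0.6367, 0.137, 0.0098]
wrist_force: [-0.4, 4.4, 5.4]
gripper_force: 25.0
tool_pos: [0.6366, 0.1369, 0.0098]
wrist_force: [-1.1, 8.0, 4.5]
gripper_force: 25.0
tool_pos: [0.6366, 0.1369, 0.0098]
wrist_force: [-0.9, 9.4, 4.3]
gripper_force: 25.0
```

```bash
python3 -m jog '[[[0.8,0,0,0,0,0,0],[0.8,0,0,0,0,0,0],[0.8,0,0,0,0,0,0],[0.8,0,0,0,0,0,0]]]' |grep -E "force|width"
python3 -m jog '[[[1,0,0,-1,0,0,0],[1,0,0,-2,0,0,0],[1,0,0,-2,0,0,0],[1,-1,0,-2,0,0,0],[1,-2,0,-2,0,0,0]]]' |grep -E "pos|force"
python3 -m jog '[[[1,-2,0,0,0,0,0],[1,-1,0,0,0,0,0],[1,0,0,0,0,0,0],[1,0,0,0,0,0,0],[1,0,0,0,0,0,0]]]' |grep -E "pos|force"
python3 - <<'E'
from h import *
c,im=shot('wrist','w13')
cv2.imwrite('pics/w13c.png',cv2.resize(im[60:260,220:420],(800,600)[:1]*1+(600,) if 0 else (600,600),interpolation=cv2.INTER_CUBIC))
E
python3 lat.py w13 60
```

```text
wrist_force: [0.3, 0.5, -0.4]
grip_width: 0.0713
gripper_force: 0.0
tool_pos: [0.6404, 0.1046, 0.1]
wrist_force: [0.0, -0.2, 0.6]
gripper_force: 0.0
tool_pos: [0.6446, 0.0732, 0.0976]
wrist_force: [0.1, 0.2, -0.3]
gripper_force: 0.0
strip centre tool-y (mm) at tool x=0: -1.7544668841975826 mean 2.412746613675547 slope deg 1.8368451285677723 width 59.58277209498959
```

View pics/w13c.png

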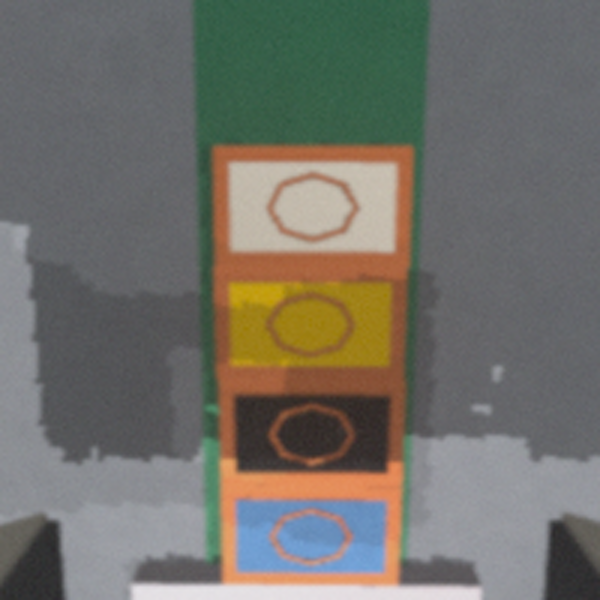

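The row is tight and centred on the strip: white centre is about 313 against strip centre 312, with no gaps. Next I'll close the cover.

```bash
python3 -m jog '[[[1,0,0,-3,0,0,0],[1,0,0,-3,0,0,0],[1,0,0,-3,0,0,0],[1,0,0,-3,0,0,0],[1,0,0,-3,0,0,0]]]' |grep -E "pos"
python3 -m jog '[[[1,0,-2.6,0,0,0,0],[1,0,-2.6,0,0,0,0],[1,0,-2.6,0,0,0,0],[1,0,-2.6,0,0,0,0],[1,0,-2.6,0,0,0,0]]]' |grep -E "pos"
python3 -m jog '[[[1,0,-2.6,0,0,0,0],[1,0,-2.6,0,0,0,0],[1,0,0,0,0,0,0.1],[1,0,0,0,0,0,0.1],[1,0,0,0,0,0,0.1]]]' |grep -E "pos"
python3 -m jog '[[[1,0,0,0,0,0,0.1],[1,0,0,0,0,0,0.1],[1,0,0,0,0,0,0.1],[1,0,0,0,0,0,0.1],[1,0,0,0,0,0,0.1]]]' |grep -E "pos"
python3 -m jog '[[[1,0,0,0,0,0,0.1],[1,0,0,0,0,0,0.1],[1,0,0,0,0,0,0.1],[1,0,0,0,0,0,0.1],[1,0,0,0,0,0,0.1]]]' |grep -E "pos"
python3 -m jog '[[[1,0,0,0,0,0,0.1],[1,0,0,0,0,0,0.1],[1,0,0,0,0,0,0.07],[1,0,0,0,0,0,0],[1,0,0,0,0,0,0]]]' |grep -E "pos"
python3 - <<'E'
from h import *
goal([.4508,.2139,.16],8.9);print(state()[0]['qpos'])
c,im=shot('wrist','w14')
hsv=cv2.cvtColor(im,cv2.COLOR_BGR2HSV);m=cv2.inRange(hsv,(0,150,50),(6,255,255))|cv2.inRange(hsv,(172,150,50),(180,255,255))
n,l,s,ce=cv2.connectedComponentsWithStats(m)
for k in range(1,n):
    if s[k,4]>30: print(s[k],ce[k],plane(c,ce[k],.068))
E
```

```text
tool_pos: [0.6448, 0.0736, 0.2492]
tool_pos: [0.5154, 0.0528, 0.2479]
tool_pos: [0.4651, 0.0447, 0.2484]
tool_pos: [0.4653, 0.0447, 0.2481]
tool_pos: [0.4654, 0.0447, 0.2481]
tool_pos: [0.4655, 0.0444, 0.2482]
shift [  1.29 -16.97   8.81] shift after turn [  1.17 -16.98   8.82] turn [0.    0.001 0.006] q7 -1.53 t 52.6167 w 0.09191030516188764
[-0.33643188  0.11701671  0.19887852  1.98415956 -0.02652601  1.04349456
 -1.53462745]
[163 164  12  12 112] [168.3125 169.375 ] [0.45086098 0.21721594 0.068     ]
```

```bash
python3 -m jog '[[[1,0.2,-2.83,0.5,0,0,0],[1,0.2,-2.83,0.5,0,0,0],[1,0.2,-2.83,0.5,0,0,0],[1,0.2,-2.83,0.5,0,0,0],[1,0.2,-2.83,0.5,0,0,0]]]' |grep -E "pos"
python3 -m jog '[[[1,0.2,-2.83,0.5,0,0,0],[1,0,0,2,0,0,0],[1,0,0,2,0,0,0],[1,0,0,1.8,0,0,0],[1,0,0,0,0,0,0]]]' |grep -E "pos"
python3 -m jog '[[[1,0,0,0,0,0,0],[1,0,0,0,0,0,0]]]' |grep -E "pos"
python3 - <<'E'
from h import *
c,im=shot('wrist','w15')
hsv=cv2.cvtColor(im,cv2.COLOR_BGR2HSV);m=cv2.inRange(hsv,(0,150,50),(6,255,255))|cv2.inRange(hsv,(172,150,50),(180,255,255))
n,l,s,ce=cv2.connectedComponentsWithStats(m)
for k in range(1,n):
    if s[k,4]>30: print(s[k],ce[k],plane(c,ce[k],.068))
goal([.4508,.2145,.052],8.9)
E
```

```text
tool_pos: [0.4531, 0.1862, 0.2232]
tool_pos: [0.4483, 0.2121, 0.1571]
tool_pos: [0.4516, 0.2131, 0.1612]
[313 196  16  14 154] [320.12987013 201.81168831] [0.45229577 0.21386432 0.068     ]
shift [-0.11 -0.14 10.96] shift after turn [-0.09 -0.14 10.96] turn [-0.    -0.002  0.003] q7 -1.89 t 53.7167 w 0.09175383218340942
```

```bash
python3 -m jog '[[[1,-0.05,-0.05,2.2,0,0,0],[1,0,0,2.2,0,0,0],[1,0,0,2.2,0,0,0],[1,0,0,2.2,0,0,0],[1,0,0,1.7,0,0,0]]]' |grep -E "pos|force"
python3 -m jog '[[[0,0,0,0.3,0,0,0],[0,0,0,0,0,0,0],[0,0,0,0,0,0,0],[0,0,0,0,0,0,0],[0,0,0,0,0,0,0]]]' 20 |grep -E "pos|force"
python3 -m jog '[[[0,0,0,0,0,0,0],[0,0,0,0,0,0,0],[0,0,0,0,0,0,0],[0,0,0,0,0,0,0],[0,0,0,0,0,0,0]]]'  |grep -E "pos|force"
python3 -m jog '[[[0,0,0,0,0,0,0],[0,0,0,0,0,0,0],[0,0,0,0,0,0,0]]]'  |grep -E "pos|force|width"
python3 -m jog '[[[0,0,0.5,0,0,0,0],[0,0,0.8,0,0,0,0],[0,0,0.8,0,0,0,0],[0,0,0.8,0,0,0,0],[0,0,0.8,0,0,0,0]]]'  |grep -E "pos|force|width"
```

```text
tool_pos: [0.4513, 0.2135, 0.0554]
wrist_force: [0.8, -0.7, -0.3]
gripper_force: 0.0
tool_pos: [0.4517, 0.2138, 0.0539]
wrist_force: [0.3, 0.6, -0.4]
gripper_force: 0.0
tool_pos: [0.4506, 0.2132, 0.0525]
wrist_force: [-0.3, 0.4, -0.3]
gripper_force: 0.0
tool_pos: [0.4505, 0.2132, 0.0524]
wrist_force: [-0.4, 0.2, -0.0]
grip_width: 0.0151
gripper_force: 20.0
tool_pos: [0.4562, 0.1755, 0.0524]
wrist_force: [-0.4, 2.3, -1.2]
grip_width: 0.0157
gripper_force: 20.0
```

```bash
python3 -m jog '[[[0,0,1,0,0,0,0],[0,0,1,0,0,0,0],[0,0,1,0,0,0,0],[0,0,1,0,0,0,0],[0,0,1,0,0,0,0]]]'  |grep -E "pos|force|width"
python3 -m jog '[[[0,0,1,0,0,0,0],[0,0,1,0,0,0,0],[0,0,1,0,0,0,0],[0,0,1,0,0,0,0],[0,0,1,0,0,0,0]]]'  |grep -E "pos|force|width"
python3 -m jog '[[[0,0,1,0,0,0,0],[0,0,1,0,0,0,0],[0,0,1,0,0,0,0],[0,0,1,0,0,0,0],[0,0,1,0,0,0,0]]]'  |grep -E "pos|force|width"
python3 -m jog '[[[0,0,0.5,0,0,0,0],[0,0,0.5,0,0,0,0],[0,0,0.4,0,0,0,0],[0,0,0.4,0,0,0,0],[0,0,0,0,0,0,0]]]'  |grep -E "pos|force|width"
```

```text
tool_pos: [0.4638, 0.1259, 0.0524]
wrist_force: [-2.2, 2.2, 1.3]
grip_width: 0.0154
gripper_force: 20.0
tool_pos: [0.4712, 0.0766, 0.0523]
wrist_force: [-4.8, 1.9, 3.5]
grip_width: 0.0154
gripper_force: 20.0
tool_pos: [0.4787, 0.027, 0.0523]
wrist_force: [-5.1, 1.0, 6.2]
grip_width: 0.0153
gripper_force: 20.0
tool_pos: [0.4816, 0.0081, 0.0523]
wrist_force: [-5.0, -2.4, 2.9]
grip_width: 0.0153
gripper_force: 20.0
```

```bash
python3 -m jog '[[[0,0,0.2,0,0,0,0],[0,0,0.2,0,0,0,0],[0,0,0.2,0,0,0,0],[0,0,0,0,0,0,0]]]'  |grep -E "pos|force|width"
python3 -m jog '[[[0,0,0.2,0,0,0,0],[0,0,0.1,0,0,0,0],[0,0,0,0,0,0,0]]]'  |grep -E "pos|force|width"
python3 -m jog '[[[0,0,0.2,0,0,0,0],[0,0,0.1,0,0,0,0],[0,0,0,0,0,0,0]]]'  |grep -E "pos|force|width"
```

```text
tool_pos: [0.4824, 0.0027, 0.0523]
wrist_force: [-5.4, -1.3, 3.7]
grip_width: 0.0152
gripper_force: 20.0
tool_pos: [0.4828, -0.0001, 0.0523]
wrist_force: [-5.8, -0.4, 3.6]
grip_width: 0.0151
gripper_force: 20.0
tool_pos: [0.4828, -0.0002, 0.0523]
wrist_force: [-6.7, 7.0, 5.8]
grip_width: 0.0153
gripper_force: 20.0
```

```bash
python3 -m jog '[[[0,0,0.1,0,0,0,0],[0,0,0,0,0,0,0]]]'  |grep -E "pos|force"
python3 -m jog '[[[1,0,0,0,0,0,0],[1,0,0,0,0,0,0],[1,0,0,0,0,0,0],[1,0,0,0,0,0,0],[1,0,0,0,0,0,0]]]' |grep -E "pos|force|width"
python3 -m jog '[[[1,0,0,-1,0,0,0],[1,0,0,-2,0,0,0],[1,0,0,-3,0,0,0],[1,0,0,-3,0,0,0],[1,0,0,-3,0,0,0]]]' |grep -E "pos"
python3 -m jog '[[[1,0,0,-3,0,0,0],[1,0,1,-3,0,0,0],[1,0,2,-1,0,0,0],[1,0,2,0,0,0,0],[1,0,0,0,0,0,0]]]' |grep -E "pos"
python3 -m jog '[[[1,0,0,0,0,0,0],[1,0,0,0,0,0,0],[1,0,0,0,0,0,0]]]' |grep -E "pos"
python3 - <<'E'
from h import *
c,im=shot('wrist','w16');shot('scene','sc3')
hsv=cv2.cvtColor(im,cv2.COLOR_BGR2HSV);m=cv2.inRange(hsv,(0,150,50),(6,255,255))|cv2.inRange(hsv,(172,150,50),(180,255,255))
n,l,s,ce=cv2.connectedComponentsWithStats(m)
for k in range(1,n):
    if s[k,4]>30: print(s[k],ce[k],plane(c,ce[k],.068))
E
```

```text
tool_pos: [0.4829, -0.0003, 0.0523]
wrist_force: [-5.7, 7.7, 6.1]
gripper_force: 20.0
tool_pos: [0.4855, -0.003, 0.0527]
wrist_force: [0.3, -0.7, -0.6]
grip_width: 0.044
gripper_force: 0.0
tool_pos: [0.4845, -0.0024, 0.1744]
tool_pos: [0.4937, -0.0562, 0.2449]
tool_pos: [0.4921, -0.0504, 0.2423]
[270 177  10   8  33] [273.63636364 180.57575758] [0.48524991 0.00244337 0.068     ]
```

View pics/sc3.png

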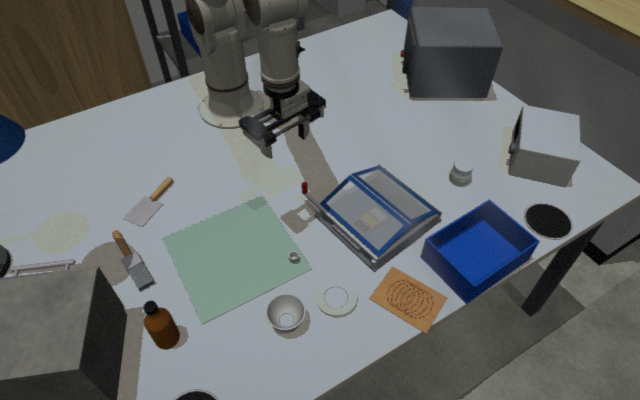

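The cover is closed as it was at the start (knob at 305,188), the row shows under it at (375,218), the glass plate is empty of plaques, and the bystanders are where they were. I'll hand in.

```bash
python3 -c "
from rig import r
print(r.hand_in())"
```

```text
the job is handed in; nothing more can be done
None
```

I folded the cover open, laid the four plaques present (blue, black, amber, white) in a tight row centred on the strip from the stop, closed the cover fully and handed the job in; no verdict came back.

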